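Set up a core sample under the swing magnifier

ROBOT

A 6-joint arm with a two-finger parallel gripper is mounted at the origin on the work surface. World frame = base frame: x ahead of the robot, y to its left, z up, the work surface at z = 0. Lengths are in m, angles in rad, forces in N, time in s.
With the tool pointing down it reaches from about 0.325 to 0.9 m from the base axis. Payload 3.5 kg.
Tool frame: the origin (TCP) lies midway between the tips of the shut fingers; the grasp point (between the pads) lies 19 mm behind it; z points along the fingers, x is the direction in which the jaws open and shut, and the axes are right-handed (so a half turn about z gives the same grasp; the last joint's range is limited). The gripper opens to 85 mm and grips with 20 to 120 N. Pads are 22 mm wide; open, the fingers measure 114 mm over their backs; the gripper's body (76 mm by 85 mm) begins 54 mm behind the grasp point. The pads swing forward as they close: fully open they stand 13 mm farther back than shut.
Start: joints at [1.132, 0.276, -0.026, 1.268, 0, 1.467], TCP at [0.206, 0.59, 0.231] pointing down, gripper open.
Joint ranges: [-3.12, 3.12], [-0.85, 1.88], [-1.08, 1.24], [-1.95, 2.15], [-1.57, 1.53], [-3.14, 3.14]. Speed limits (rad/s): [2.57, 2.57, 3.14, 3.14, 3.14, 3.14].

INTERFACE

Orientations are given as a unit quaternion [x, y, z, w].
In Python, from cell import manip gives the robot as it stands. The module is installed in compiled form; this text tells all that it offers.
- The arm moves only by the tool carry_out, never from a script. Its argument "rows" is one flat list of numbers, 5 for each row, row after row: the opening, from 0 (shut) to 1 (fully open), then the shift along the tool's x, y, z in cm, then the turn about the tool's z in degrees. In form: [hand, dx, dy, dz, spin, hand, dx, dy, dz, spin, ...]. A call has 1 to 5 rows; each row shifts and turns the pose as measured when the row begins, along the tool's axes as they then stand; what a row does not reach is not made up. A row lasts 1/10 s, in which the tool goes at most 50 mm and 8.59 degrees, less where a joint would pass 70% of its speed; a pose out of reach is approached as far as the arm can. A call is refused whole if a number of a shift passes 5 or a number of a turn 8.59, either way. A call with a gripper value outside its range is refused whole. The fingers move at their own pace and stop on an object; "squeeze" is the grip in N (left out, the last holds). Time passes only in rows, so rows that do not move let the fingers close. It gives the time, the measured TCP pose, the force and the opening at its end, in the units of the state.
- manip.sense(): the state, without advancing time (a new reading comes with each control period).
- manip.get_image(name): name is "scene" or "top"; returns (picture, depth): 400x640x3 uint8, blue, green, red; 400x640 float32, m along the optical axis (not along the pixel's ray), 0 where there is no reading.
- manip.camera_model(name): a dict with "intrinsics" (3x3 intrinsics, pixels), "xyz" and "orientation" of the camera in the world. Camera axes: x right, y down, z forward; pixel columns grow to the right and rows downward; lengths in m; the calibration is good to about 2 mm. A picture is of the moment at which its call begins. camera_model takes no time and is no camera call.
- manip.job_done(): hands the job in, once; it reports no verdict.
The state is a dict: "time": time; "joints": joint angles; "qvel": joint speeds; "joint_efforts": joint torques, N m; "position": TCP position; "eef_rot": TCP orientation; "contact_force": force on the tool from outside, world axes, zero at the start; "moment": the same for the moment, N m; "opening": finger opening in m.
Only numpy, scipy, OpenCV 4.12 (cv2) and the standard library are available. Lean on these libraries where they do the work, as an engineer would, in place of code of your own. Each camera call takes 0.05 s, during which the arm holds its last target.

TASK

Get the piece of drill core on the inspection stand ready for viewing: first turn the turntable, pushing one of its spokes with a finger, until its arrow-headed spoke points straight at the index post, then push the magnifier's arm round until the lens is centred over the core sample. Keep off the lens itself, leave the sample sitting in its seat, and do not disturb the other things on the bench.

Things in the scene. Friction and masses are not known exactly. Their poses are not given: they have to be found in the camera images.
- stand: Fixed dark cast foot of the inspection stand, 12 mm thick: a disc of 80 mm radius under the turntable, with two low bars, to the index post and to the magnifier's column. Origin on the bench top (z=0) on the turntable's axis, z up. The stand's own -x points from the axis to the index post; the column stands at (105, 182) mm in its frame.
- post_top (a point): Point of the index post on the stand: pointed steel post, 14 mm thick and 62 mm high, 155 mm from the turntable's axis.
- column (a point): Top of the magnifier's steel column (18 mm thick; swivel hub 30 mm thick, top 176 mm high), on the column's axis, 210 mm from the turntable's axis, at 60 degrees counter-clockwise from the stand's +x.
- turntable (a joint): Angle (rad) of the turntable about the vertical axis through the stand's origin, counter-clockwise from above positive; turns either way without stops (so readings past 0 or 2 pi occur), a light drag (0.08 N m) keeps it where it is left. 0 or a whole turn = arrow points straight at the index post. Starts between 0.9 and 5.4. At q the arrow points to q + pi in the stand's frame.
- hub (a point): Middle of the turntable's upper face, 47 mm above the bench: aluminium disc, 55 mm radius, 13 mm thick, with four level steel spokes 90 degrees apart, 10 mm thick, centre line 41 mm above the bench. Three plain spokes end in 16 mm balls centred 112 mm from the axis; the fourth is a bar up to 108 mm from the axis, then a flat arrowhead 26 mm wide narrowing to its tip.
- pointer_tip (a point): Tip of the arrowhead on the turntable, 135 mm from the axis, 41 mm above the bench.
- index_mark (a point): Point fixed to the stand where the tip of the arrow must come: 135 mm from the axis towards the index post (20 mm short of the post's centre), 41 mm above the bench.
- magnifier (a joint): Swing (rad) of the magnifier's arm about its column, counter-clockwise from above positive. 0 = lens over the sample; starts swung away, between -1.5 and -1.2, so it is pushed counter-clockwise. No stop at 0 (goes on to 0.6); a drag of 0.15 N m keeps it where left. The arm is a level steel bar 12 mm thick, 160 mm above the bench, up to the lens rim 168 mm from the column.
- push_point (a point): Point on the centre line of the magnifier's bar, 120 mm from the column axis, 160 mm above the bench: a good place to push the bar sideways.
- lens: Magnifier lens in a black round rim, 84 mm outside diameter, 18 mm high, at the end of the arm; must not be touched. Origin at its centre, 210 mm from the column axis, 160 mm above the bench.
- lens_center (a point): Centre of the lens.
- seat (a point): Point fixed to the stand on the turntable's axis, 72 mm above the bench: where the centre of the sample belongs, and over which the lens must come.
- sample_center (a point): Centre of the core sample: a loose grey stone cylinder, 47 mm diameter and 50 mm high, standing upright on the middle of the turntable (its top 97 mm above the bench) inside a low rubber ring 9 mm high and 68 mm across.
- depth_block: Loose bystander: plain wooden block 90 x 45 x 22 mm, long along its x. Origin at the centre of its underside.
- crayon: Loose bystander: black marking crayon 15 mm thick and about 120 mm long, lying along its x. Origin at the centre of its underside.
- hammer: Loose bystander: hammer 280 mm long lying along its x, head at +x. Origin under its middle.
- dropper: Loose bystander: small upright bottle, 38 mm diameter, 85 mm high. Origin at the centre of its underside.
- core_piece: Loose bystander: piece of grey drill core, 47 mm diameter and 90 mm long, lying along its x. Origin at the centre of its underside.
- tape: Loose bystander: yellow tape measure, 68 x 36 x 66 mm, standing upright. Origin at the centre of its underside.
Things that resemble listed ones, but are neither listed nor needed, are in the scene too. Leave any pink or red look-alike of the part that bears sample_center alone.

How it is judged:
By the outcome, as a careful person would: the job done as asked, in the order asked, and still so for the second after the job is handed in, with the robot touching nothing.
It also fails if it takes over 64 s, if anything falls off the work surface, if the arm or the gripper's body presses on something with over 40 N, if the wrist force passes 120 N, or if a joint passes its speed limit or range.

## Working session

There is one attempt and no reset: what is moved stays moved. The work goes in short steps, Python scripts to look and compute and a tool call to move; the robot and the scene stay as the last step left them, time stands still between calls to the robot, and variables do not carry over. Pictures are saved under pics/ and viewed, and the job is handed in when it is done.

Besides the shell and the picture viewer there is one more tool, called after ">>>" by a JSON object that holds its "fn" and its "kwargs", one argument or row to a line. carry_out: Moves the arm, as the interface text tells. Its arguments: {"type":"object","properties":{"rows":{"type":"array"},"squeeze":{"type":"number"}},"required":["rows"]}

```bash
mkdir -p pics; python3 - <<'E'
from cell import manip
import cv2,numpy as np
for n in("scene","top"):
    p,d=manip.get_image(n); cv2.imwrite(f"pics/{n}0.png",p); np.save(f"{n}0.npy",d)
    print(n,manip.camera_model(n))
print(manip.sense())
E
```

```text
scene {'intrinsics': array([[486.36177493,   0.        , 327.71937672],
       [  0.        , 486.36177493, 200.92043439],
       [  0.        ,   0.        ,   1.        ]]), 'xyz': array([1.14677848, 0.20099246, 0.87757278]), 'orientation': array([ 0.57127817,  0.74991269, -0.26622539, -0.20098818])}
top {'intrinsics': array([[436.8056703 ,   0.        , 325.19668885],
       [  0.        , 436.8056703 , 202.76720661],
       [  0.        ,   0.        ,   1.        ]]), 'xyz': array([0.43800092, 0.02983589, 1.0072927 ]), 'orientation': array([-0.70178008,  0.70920252, -0.05166734,  0.0432088 ])}
{'time': 0.1, 'joints': array([ 1.13162767e+00,  2.77086609e-01, -2.77603663e-02,  1.26800127e+00,
       -9.32463071e-06,  1.46741921e+00]), 'qvel': array([ 0.00111427, -0.00053711,  0.00633901, -0.0001127 ,  0.00204667,
        0.0015624 ]), 'joint_efforts': array([ 2.56952071e-04, -4.46708214e+01,  2.96128410e+01,  8.47385701e-03,
       -1.10779688e-04, -4.35076359e-06]), 'position': array([0.20564101, 0.58944416, 0.23024526]), 'eef_rot': array([ 8.15326681e-01,  5.79000302e-01, -8.91035329e-04,  5.08599945e-04]), 'contact_force': array([ 0.491013  , -0.15465812, -0.40505175]), 'moment': array([ 0.02147645, -0.02759747, -0.01788421]), 'opening': 0.08564805543860055}
```

View pics/scene0.png

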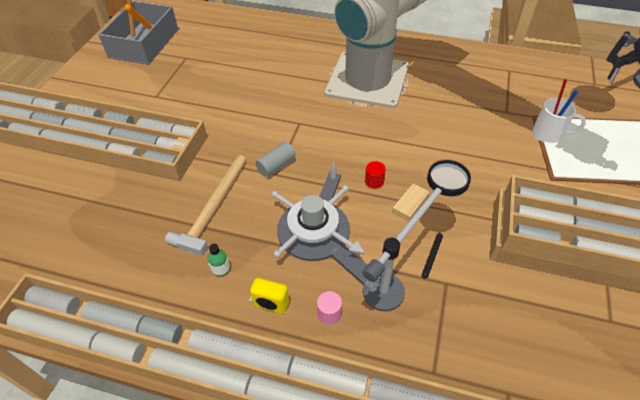

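View pics/top0.png

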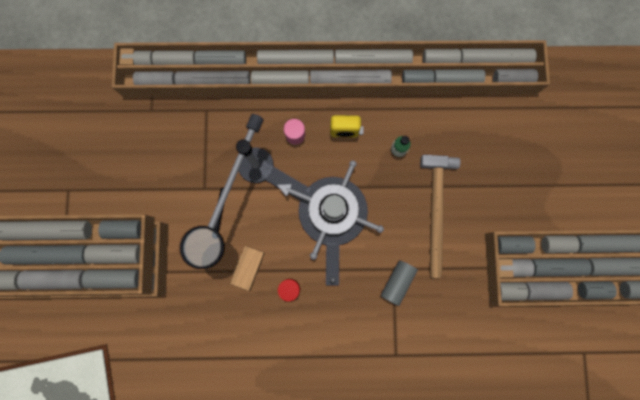

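The top view shows the turntable hub at about (333,209), the index post at (333,281), the arrow tip at (279,187), the column hub at (244,148) and the lens at (203,247). Next I'll measure these.

```bash
cat > h.py <<'E'
from cell import manip
import cv2,numpy as np
from scipy.spatial.transform import Rotation as R
def cam(n):
    c=manip.camera_model(n); return c["intrinsics"],c["xyz"],R.from_quat(c["orientation"]).as_matrix()
def atz(n,u,v,z):
    K,t,M=cam(n); r=M@np.linalg.solve(K,[u,v,1]); return t+r*(z-t[2])/r[2]
def proj(n,P):
    K,t,M=cam(n); q=K@(M.T@(np.asarray(P)-t)); return q[:2]/q[2]
def cloud(n,d):
    K,t,M=cam(n); v,u=np.mgrid[0:400,0:640]; r=np.stack([(u-K[0,2])/K[0,0],(v-K[1,2])/K[1,1],np.ones_like(u)],-1)*d[...,None]
    return r@M.T+t
E
python3 - <<'E'
from h import *
for n,u,v,z in [("hub",333,209,.097),("post",333,281,.062),("tip",279,187,.041),("colhub",244,148,.176),("lens",203,247,.16),("ball1",352,164,.041),("ball2",380,230,.041),("ball3",314,257,.041)]:
    print(n,atz("top",u,v,z).round(4))
p=cv2.imread("pics/top0.png")
cv2.imwrite("pics/top0z.png",cv2.resize(p[100:300,170:420],None,fx=3,fy=3,interpolation=cv2.INTER_CUBIC))
p=cv2.imread("pics/scene0.png")
cv2.imwrite("pics/scene0z.png",cv2.resize(p[140:320,250:490],None,fx=3,fy=3,interpolation=cv2.INTER_CUBIC))
E
```

```text
hub [0.5476 0.002  0.097 ]
post [0.3971 0.003  0.062 ]
tip [0.6051 0.1206 0.041 ]
colhub [0.6595 0.1763 0.176 ]
lens [0.4688 0.2552 0.16  ]
ball1 [ 0.6563 -0.0441  0.041 ]
ball2 [ 0.5064 -0.1033  0.041 ]
ball3 [0.4486 0.0434 0.041 ]
```

View pics/top0z.png

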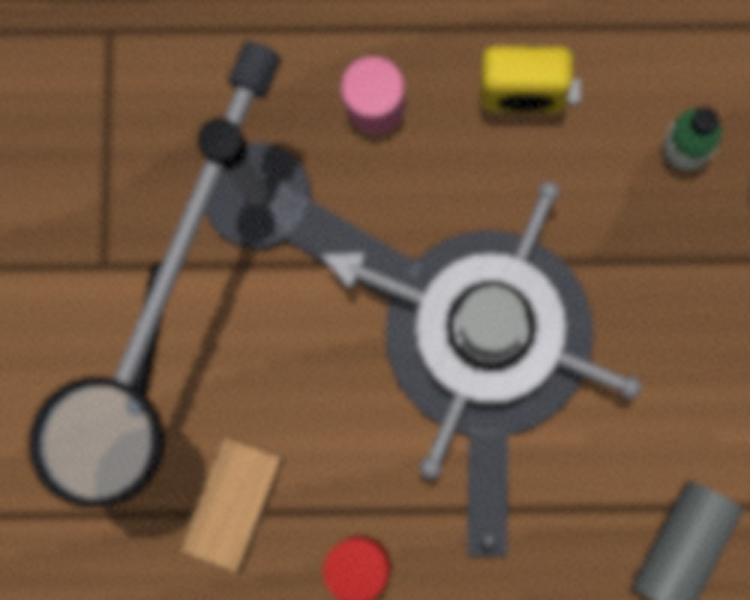

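View pics/scene0z.png

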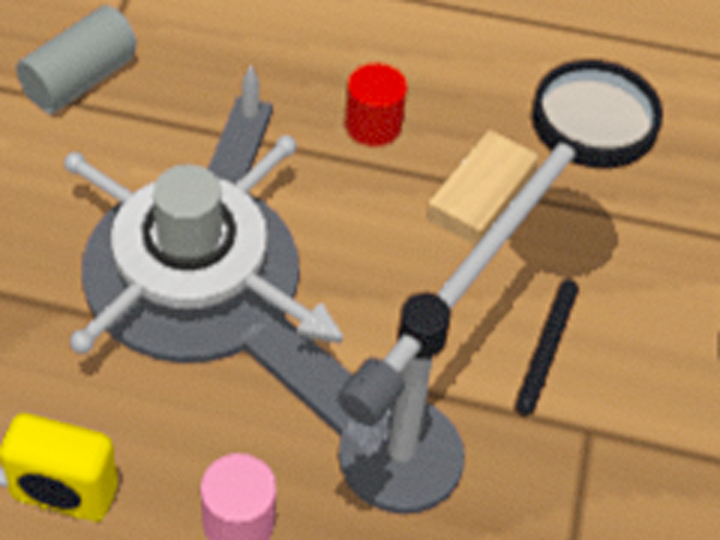

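```bash
cat > fit.py <<'E'
from h import *
from scipy.optimize import least_squares
def model(p):
    x,y,yaw,q,m=p
    def W(v): c,s=np.cos(yaw),np.sin(yaw); return np.array([x+c*v[0]-s*v[1],y+s*v[0]+c*v[1],v[2]])
    def pol(r,a,z,c=(0,0)): return np.array([c[0]+r*np.cos(a),c[1]+r*np.sin(a),z])
    col=(.105,.182); a0=np.arctan2(-.182,-.105)
    o=dict(tip=pol(.135,q+np.pi,.041),post=(-.155,0,.062),col=(*col,.176),lens=pol(.21,a0+m,.16,col),push=pol(.12,a0+m,.16,col),mark=(-.135,0,.041),seat=(0,0,.072),top=(0,0,.097),c0=(*col,0))
    for i in(1,2,3): o[f"b{i}"]=pol(.112,q+np.pi+i*np.pi/2,.041)
    return {k:W(v) for k,v in o.items()}
def fit(obs,p0,fix=None):
    def f(p):
        p=p if fix is None else np.r_[fix,p]
        o=model(p); return np.concatenate([proj(c,o[k])-uv for c,k,uv in obs])
    r=least_squares(f,p0,loss="soft_l1"); return r.x,r.fun.reshape(-1,2)
E
python3 - <<'E'
from fit import *
T=dict(tip=(322,259),b1=(431,468),b2=(629,387),b3=(548,189),post=(488,541),lens=(97,441),col=(222,143),top=(492,318))
S=dict(tip=(341,341),b1=(287,145),b2=(74,161),b3=(82,341),post=(251,66),lens=(597,113),col=(426,305),top=(188,184))
obs=[("top",k,(np.array(v)+.5)/3-.5+[170,100]) for k,v in T.items()]+[("scene",k,(np.array(v)+.5)/3-.5+[250,140]) for k,v in S.items()]
tip=np.arctan2(.12,.055)
p,r=fit(obs,[.55,0,0,tip-np.pi,-1.3])
print(p)
for o,e in zip(obs,r): print(o[:2],e.round(2))
for k,v in model(p).items(): print(k,v.round(4))
np.save("p0.npy",p)
# depth: other things near
for n in("top","scene"):
    P=cloud(n,np.load(n+"0.npy")); 
    m=(np.abs(P[...,2]-.047)<.004)&(np.hypot(P[...,0]-p[0],P[...,1]-p[1])<.07); print(n,m.sum(),P[m].mean(0))
    m=(np.abs(P[...,2]-.097)<.004)&(np.hypot(P[...,0]-p[0],P[...,1]-p[1])<.05); print(n,m.sum(),P[m].mean(0))
E
```

```text
[ 5.52886236e-01  5.03203465e-04 -2.51012900e-02 -1.95965996e+00
 -1.40463012e+00]
('top', 'tip') [0.45 0.11]
('top', 'b1') [-0.3   0.55]
('top', 'b2') [0.08 0.68]
('top', 'b3') [-0.12  1.73]
('top', 'post') [0.02 0.62]
('top', 'lens') [-0.53  0.98]
('top', 'col') [-1.44 -0.76]
('top', 'top') [0.01 0.81]
('scene', 'tip') [-0.27 -0.47]
('scene', 'b1') [-0.76  0.53]
('scene', 'b2') [-0.    0.79]
('scene', 'b3') [-0.11  0.3 ]
('scene', 'post') [-0.28  0.66]
('scene', 'lens') [-0.29  0.16]
('scene', 'col') [-0.1   2.15]
('scene', 'top') [-0.58  2.07]
tip [0.6072 0.1241 0.041 ]
post [0.3979 0.0044 0.062 ]
col [0.6624 0.1798 0.176 ]
lens [0.4676 0.2581 0.16  ]
push [0.5511 0.2246 0.16  ]
mark [0.4179 0.0039 0.041 ]
seat [5.529e-01 5.000e-04 7.200e-02]
top [5.529e-01 5.000e-04 9.700e-02]
c0 [0.6624 0.1798 0.    ]
b1 [0.4503 0.0456 0.041 ]
b2 [ 0.5078 -0.102   0.041 ]
b3 [ 0.6554 -0.0445  0.041 ]
top 1298 [ 5.52832413e-01 -1.87310013e-04  4.73342735e-02]
top 380 [ 0.55479062 -0.00082534  0.09733118]
scene 1013 [0.5660018  0.00392961 0.04802317]
scene 325 [0.55549104 0.00076317 0.09808737]
```

>>> {"fn": "carry_out", "kwargs": {
  "rows": [0,-3.5,3.2,-1,0,0,-3.5,3.2,-1,0,0,-3.5,3.2,-1,0,0,-3.5,3.2,0,0,0,-3.5,3.2,0,0],
  "squeeze": 40
}}

```text
time: 0.6
position: [0.2997, 0.3688, 0.2572]
eef_rot: [0.812, 0.583, -0.003, 0.001]
contact_force: [1.3, 0.2, -0.1]
opening: 0.0125
```

>>> {"fn": "carry_out", "kwargs": {
  "rows": [0,-3.5,3.1,0,0,0,-3.5,3.1,0,0,0,-3.5,3.1,0,0,0,-3.5,3.1,0,0,0,-3.5,3.1,0,0]
}}

```text
time: 1.1
position: [0.391, 0.1441, 0.257]
eef_rot: [0.812, 0.584, -0.003, 0.002]
contact_force: [0.6, -0.1, 0.5]
opening: 0.0002
```

>>> {"fn": "carry_out", "kwargs": {
  "rows": [0,-3.5,3.1,0,0,0,-3.5,3.1,0,0,0,-3.5,3.1,0,0,0,-3.5,3.1,0,0,0,0,0,0,0]
}}

```text
time: 1.6
position: [0.466, -0.0404, 0.2566]
eef_rot: [0.814, 0.581, -0.003, 0.002]
contact_force: [0.0, -0.3, 0.1]
opening: 0.0004
```

```bash
cat >> fit.py <<'E'
def delta(target):
    s=manip.sense(); M=R.from_quat(s["eef_rot"]).as_matrix()
    print("t",s["time"],"pos",s["position"].round(4),"F",s["contact_force"].round(1),"toolx",M[:,0].round(3))
    print("d cm",(M.T@(np.array(target)-s["position"])*100).round(2))
E
python3 -c "
from fit import *
delta([.48,-.066,.033])"
```

```text
t 1.6 pos [ 0.466  -0.0404  0.2566] F [ 0.  -0.3  0.1] toolx [ 0.325  0.946 -0.007]
d cm [-1.81  2.14 22.37]
```

>>> {"fn": "carry_out", "kwargs": {
  "rows": [0,-1.8,2.1,0,0,0,0,0,4.5,0,0,0,0,4.5,0,0,0,0,4.5,0,0,0,0,3,0]
}}

```text
time: 2.1
position: [0.4853, -0.0676, 0.0919]
eef_rot: [0.815, 0.58, 0.002, 0.006]
contact_force: [0.1, -0.0, -0.8]
opening: 0.0001
```

```bash
python3 -c "
from fit import *
delta([.48,-.066,.033])
for n in('scene','top'):
  p,d=manip.get_image(n); cv2.imwrite('pics/%s1.png'%n,p)
  if n=='scene': cv2.imwrite('pics/scene1z.png',cv2.resize(p[80:320,200:490],None,fx=2.5,fy=2.5))
"
```

```text
t 2.1 pos [ 0.4853 -0.0676  0.0919] F [ 0.1 -0.  -0.8] toolx [ 0.328  0.945 -0.004]
d cm [ 0.   -0.63  5.89]
```

View pics/scene1z.png

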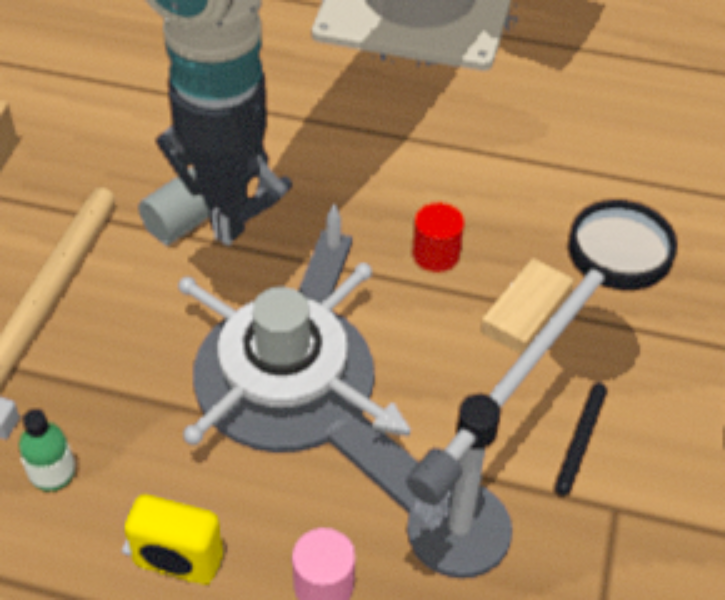

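>>> {"fn": "carry_out", "kwargs": {
  "rows": [0,0,0,0,8.5,0,0,0,0,8.5,0,0,0,0,8.5,0,0,0,0,8.5,0,0,0,0,8.5]
}}

```text
time: 2.7
position: [0.485, -0.0647, 0.0971]
eef_rot: [0.971, 0.239, 0.003, 0.004]
contact_force: [0.2, -0.1, -0.2]
opening: -0.0002
```

>>> {"fn": "carry_out", "kwargs": {
  "rows": [0,0,0,0,8.5,0,0,0,0,0]
}}

```text
time: 2.9
position: [0.4874, -0.0642, 0.1014]
eef_rot: [0.986, 0.166, 0.006, 0.005]
contact_force: [-0.4, -0.0, -0.2]
opening: 0.0001
```

```bash
python3 -c "
from fit import *
print(manip.sense()['joints'].round(2))
delta([.48,-.066,.033])
"
```

```text
[-0.26  0.14 -0.49  0.92 -0.    0.98]
t 2.9 pos [ 0.4874 -0.0642  0.1014] F [-0.4 -0.  -0.2] toolx [0.945 0.327 0.01 ]
d cm [-0.82 -0.15  6.83]
```

>>> {"fn": "carry_out", "kwargs": {
  "rows": [0,-0.8,0,3,0,0,0,0,3,0,0,0,0,1,0,0,0,0,0,0]
}}

```text
time: 3.3
position: [0.4872, -0.0678, 0.0371]
eef_rot: [0.985, 0.173, 0.012, 0.008]
contact_force: [-0.1, -0.6, 0.8]
opening: 0.0
```

```bash
python3 -c "
from fit import *
delta([.48,-.066,.033])
"
```

```text
t 3.3 pos [ 0.4872 -0.0678  0.0371] F [-0.1 -0.6  0.8] toolx [0.94  0.34  0.021]
d cm [-0.63 -0.42  0.39]
```

```bash
cat >> fit.py <<'E'
def arc(c,r,degs,z):
    s=manip.sense(); M=R.from_quat(s["eef_rot"]).as_matrix(); p=s["position"]
    print("t",s["time"],p.round(4),"r",np.hypot(*(p[:2]-c)).round(4),"brg",np.degrees(np.arctan2(*(p[:2]-c)[::-1])).round(1)%360,"F",s["contact_force"].round(1))
    for a in degs:
        t=np.array([c[0]+r*np.cos(np.radians(a)),c[1]+r*np.sin(np.radians(a)),z]); print(a,(M.T@(t-p)*100).round(2)); p=t
E
python3 -c "
from fit import *
arc([.5529,.0005],.095,range(234,346,8),.035)
"
```

```text
t 3.3 [ 0.4872 -0.0678  0.0371] r 0.0947 brg 226.1 F [-0.1 -0.6  0.8]
234 [0.63 1.13 0.24]
242 [0.82 1.04 0.04]
250 [0.95 0.92 0.04]
258 [1.07 0.78 0.04]
266 [1.17 0.62 0.04]
274 [1.25 0.45 0.03]
282 [1.3  0.27 0.03]
290 [1.32 0.09 0.03]
298 [ 1.32 -0.1   0.03]
306 [ 1.3  -0.28  0.02]
314 [ 1.24 -0.46  0.02]
322 [ 1.17 -0.62  0.01]
330 [ 1.07 -0.78  0.01]
338 [ 0.95 -0.92  0.  ]
```

>>> {"fn": "carry_out", "kwargs": {
  "rows": [0,0.6,1.1,0.2,0,0,0.8,1.0,0.1,0,0,0.9,0.9,0.1,0,0,1.0,0.8,0.1,0,0,0,0,0,0]
}}

```text
time: 3.8
position: [0.5394, -0.0951, 0.0382]
eef_rot: [0.985, 0.174, 0.015, 0.008]
contact_force: [-0.0, 0.3, -0.5]
opening: -0.0001
```

```bash
python3 -c "
from fit import *
arc([.5529,.0005],.095,range(258,346,8),.035)
p,d=manip.get_image('scene'); cv2.imwrite('pics/s2.png',cv2.resize(p[80:320,200:490],None,fx=2.5,fy=2.5))
"
```

```text
t 3.8 [ 0.5394 -0.0951  0.0382] r 0.0966 brg 261.9 F [-0.   0.3 -0.5]
258 [-0.5  -0.47  0.29]
266 [1.17 0.62 0.05]
274 [1.24 0.45 0.04]
282 [1.3  0.28 0.04]
290 [1.32 0.09 0.04]
298 [ 1.32 -0.09  0.03]
306 [ 1.3  -0.27  0.03]
314 [ 1.25 -0.45  0.02]
322 [ 1.17 -0.62  0.02]
330 [ 1.07 -0.78  0.01]
338 [ 0.95 -0.92  0.01]
```

View pics/s2.png

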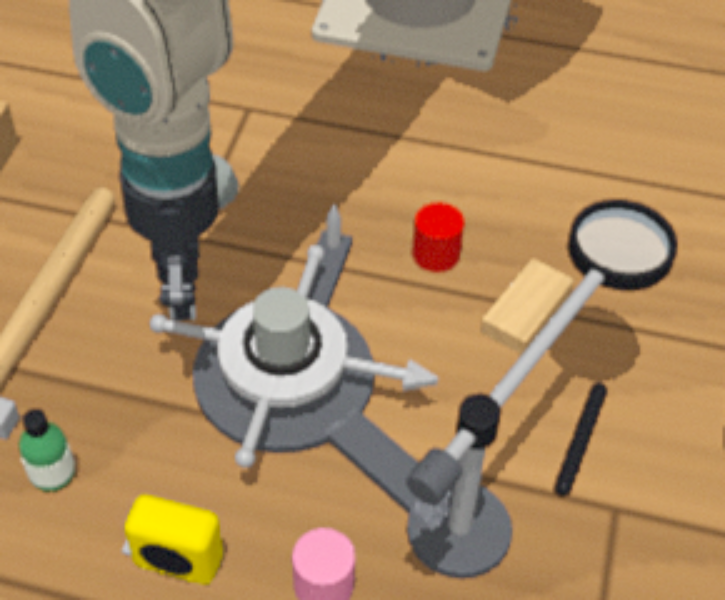

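The spoke is moving with the finger (ball now at (160,322) in the crop), and the sample is still seated. I'll keep pushing.

>>> {"fn": "carry_out", "kwargs": {
  "rows": [0,1.1,0.5,0.3,0,0,1.2,0.4,0.1,0,0,1.3,0.3,0.1,0,0,1.3,0.1,0.1,0,0,0,0,0,0]
}}

```text
time: 4.35
position: [0.5931, -0.0897, 0.0335]
eef_rot: [0.985, 0.174, 0.015, 0.008]
contact_force: [-0.1, -0.7, 0.9]
opening: 0.0001
```

```bash
python3 -c "
from fit import *
arc([.5529,.0005],.095,range(298,346,8),.035)
p,d=manip.get_image('scene'); cv2.imwrite('pics/s3.png',cv2.resize(p[80:320,200:490],None,fx=2.5,fy=2.5))
"
```

```text
t 4.35 [ 0.5931 -0.0897  0.0335] r 0.0987 brg 294.0 F [-0.1 -0.7  0.9]
298 [ 0.64 -0.44 -0.14]
306 [ 1.3  -0.27  0.03]
314 [ 1.25 -0.45  0.02]
322 [ 1.17 -0.62  0.02]
330 [ 1.07 -0.78  0.01]
338 [ 0.95 -0.92  0.01]
```

View pics/s3.png

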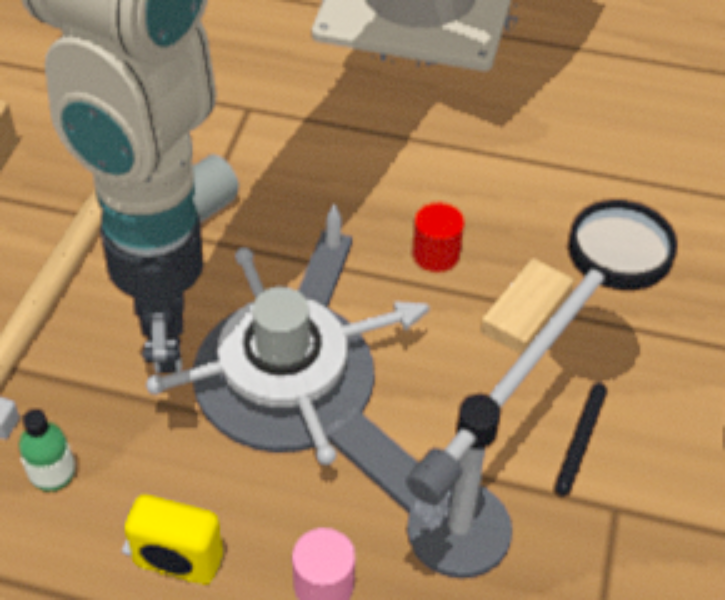

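>>> {"fn": "carry_out", "kwargs": {
  "rows": [0,0.7,-0.5,0,0,0,1.3,-0.4,0,0,0,1.2,-0.6,0,0,0,1.1,-0.7,0,0,0,0,0,0,0]
}}

```text
time: 4.9
position: [0.6262, -0.0512, 0.0334]
eef_rot: [0.985, 0.174, 0.013, 0.008]
contact_force: [-0.3, -0.1, -0.0]
opening: -0.0001
```

```bash
python3 -c "
from fit import *
arc([.5529,.0005],.094,range(322,350,4),.035)
for n in('scene','top'):
  p,d=manip.get_image(n); cv2.imwrite('pics/%s4.png'%n,cv2.resize(p[80:320,200:490] if n=='scene' else p[100:300,170:420],None,fx=2.5 if n=='scene' else 3,fy=2.5 if n=='scene' else 3,interpolation=cv2.INTER_CUBIC))
"
```

```text
t 4.9 [ 0.6262 -0.0512  0.0334] r 0.0897 brg 324.8 F [-0.3 -0.1 -0. ]
322 [-0.14  0.61 -0.15]
326 [ 0.54 -0.37  0.  ]
330 [ 0.52 -0.4   0.  ]
334 [ 0.49 -0.44  0.  ]
338 [ 0.46 -0.47  0.  ]
342 [ 0.42 -0.5  -0.  ]
346 [ 0.39 -0.53 -0.  ]
```

View pics/scene4.png

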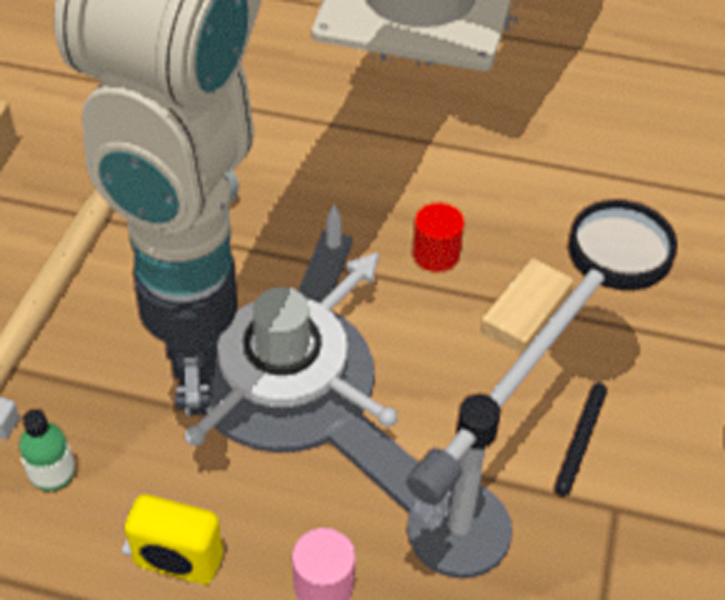

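View pics/top4.png

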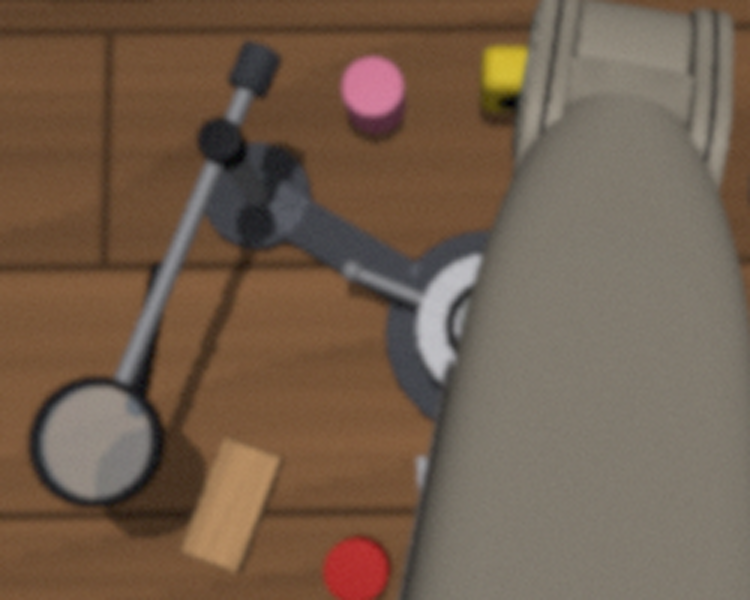

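```bash
cat >> fit.py <<'E'
P0=np.load("p0.npy")
def fitq(obs,q0):
    f=lambda q:np.concatenate([proj(c,model([*P0[:3],q[0],P0[4]])[k])-uv for c,k,uv in obs])
    r=least_squares(f,[q0],loss="soft_l1"); print("q",r.x,np.degrees(r.x)); print(r.fun.reshape(-1,2).round(2)); return r.x[0]
def uv(x,y,s,o): return (np.array([x,y])+.5)/s-.5+o
E
python3 -c "
from fit import *
o=[200,80]
fitq([('scene','tip',uv(378,255,2.5,o)),('scene','b3',uv(390,416,2.5,o)),('scene','b2',uv(194,437,2.5,o)),('top','b3',uv(351,268,3,[170,100]))],-.5)
"
```

```text
q [-0.3778425] [-21.64878048]
[[-0.65  0.56]
 [-1.27  0.41]
 [ 0.03 -0.54]
 [-0.03  1.6 ]]
```

```bash
python3 -c "
from fit import *
arc([.5529,.0005],.092,[330,335,340],.035)
"
```

```text
t 5.0 [ 0.6251 -0.0522  0.0332] r 0.0894 brg 323.9 F [-0.8 -0.  -0.4]
330 [ 0.93 -0.38 -0.17]
335 [ 0.59 -0.54  0.  ]
340 [ 0.54 -0.59 -0.  ]
```

>>> {"fn": "carry_out", "kwargs": {
  "rows": [0,0.9,-0.4,0,0,0,0.6,-0.5,0,0,0,0.5,-0.6,0,0,0,0,0,0,0]
}}

```text
time: 5.4
position: [0.6386, -0.0303, 0.033]
eef_rot: [0.985, 0.173, 0.011, 0.009]
contact_force: [0.1, -0.7, -0.7]
opening: -0.0001
```

```bash
python3 -c "
from fit import *
arc([.5529,.0005],.092,[342,344,346],.035)
for n in('scene',):
  p,d=manip.get_image(n); cv2.imwrite('pics/%s5.png'%n,cv2.resize(p[140:300,250:450],None,fx=3.5,fy=3.5,interpolation=cv2.INTER_CUBIC))
"
```

```text
t 5.4 [ 0.6386 -0.0303  0.033 ] r 0.0911 brg 340.3 F [ 0.1 -0.7 -0.7]
342 [ 0.25 -0.15 -0.2 ]
344 [ 0.19 -0.26 -0.  ]
346 [ 0.18 -0.26 -0.  ]
```

View pics/scene5.png

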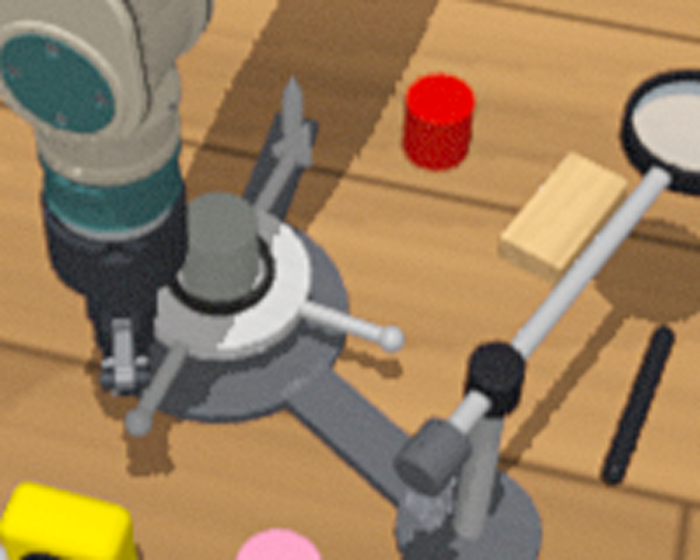

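```bash
python3 -c "
from fit import *
o=[250,140]
fitq([('scene','b3',uv(392,338,3.5,o)),('scene','b2',uv(138,424,3.5,o))],-.1)
fitq([('scene','tip',uv(306,121,3.5,o))],-.1)
m=model([*P0[:3],0,P0[4]])
for k in('tip','b2','b3'): print(k,(proj('scene',m[k])-o+.5)*3.5-.5)
"
```

```text
q [-0.11239968] [-6.44002744]
[[-0.34  0.11]
 [ 0.39 -0.44]]
q [-0.11317832] [-6.48463998]
[[-0.3   2.09]]
tip [283.1656576  122.40988971]
b2 [159.57833072 428.855737  ]
b3 [397.15227958 322.18981043]
```

>>> {"fn": "carry_out", "kwargs": {
  "rows": [0,0.2,-0.3,0,0,0,0.2,-0.3,0,0,0,0.1,-0.2,0,0,0,0,0,0,0]
}}

```text
time: 5.85
position: [0.6403, -0.0213, 0.033]
eef_rot: [0.985, 0.173, 0.011, 0.009]
contact_force: [0.2, -0.3, 0.2]
opening: 0.0001
```

```bash
python3 -c "
from fit import *
arc([.5529,.0005],.092,[346,347],.035)
for n in('scene',):
  p,d=manip.get_image(n); cv2.imwrite('pics/%s6.png'%n,cv2.resize(p[140:300,250:450],None,fx=3.5,fy=3.5,interpolation=cv2.INTER_CUBIC))
"
```

```text
t 5.85 [ 0.6403 -0.0213  0.033 ] r 0.0901 brg 346.0 F [ 0.2 -0.3  0.2]
346 [ 0.16  0.11 -0.19]
347 [ 0.09 -0.13 -0.  ]
```

View pics/scene6.png

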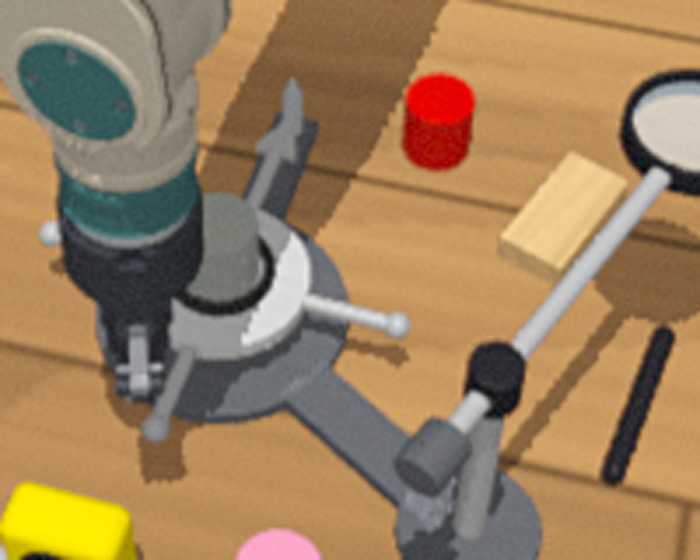

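>>> {"fn": "carry_out", "kwargs": {
  "rows": [0,-0.4,1.5,0,0,0,0,0,-4.5,0,0,0,0,-4.5,0,0,0,0,-4.5,0,0,0,0,-4.5,0]
}}

```text
time: 6.4
position: [0.6319, -0.0382, 0.209]
eef_rot: [0.985, 0.172, 0.002, 0.006]
contact_force: [0.9, -0.6, 0.1]
opening: 0.0
```

>>> {"fn": "carry_out", "kwargs": {
  "rows": [0,-4,0,-3,-8.5,0,-4,0,-1,-8.5,0,-3,0,0,-8.5,0,-3,0,0,-8.5,0,-2,0,0,-8.5]
}}

```text
time: 6.9
position: [0.5082, -0.1333, 0.2618]
eef_rot: [0.853, 0.522, 0.009, 0.016]
contact_force: [0.2, 0.2, -0.2]
opening: 0.0002
```

```bash
python3 -c "
from fit import *
delta([.566,.262,.25])
for n in('scene','top'):
  p,d=manip.get_image(n); cv2.imwrite('pics/%s7.png'%n,p)
"
```

```text
t 6.9 pos [ 0.5082 -0.1333  0.2618] F [ 0.2  0.2 -0.2] toolx [ 0.455  0.89  -0.001]
d cm [ 37.83 -12.88   0.64]
```

View pics/scene7.png

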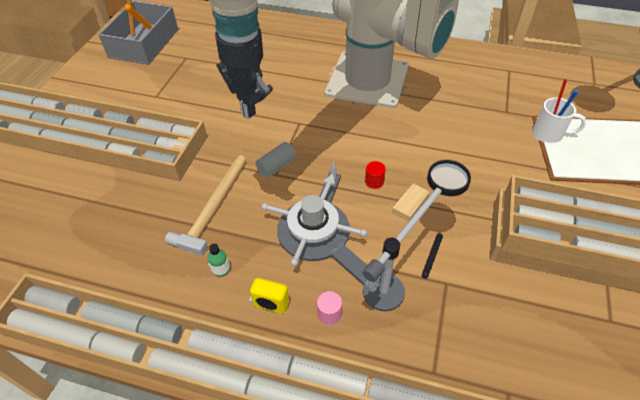

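```bash
python3 -c "
from fit import *
for n,o in(('scene',(250,140)),('top',(230,140))):
  p=cv2.imread('pics/%s7.png'%n); p=p[o[1]:o[1]+150,o[0]:o[0]+190]
  cv2.imwrite('pics/%s7z.png'%n,cv2.resize(p,None,fx=4,fy=4,interpolation=cv2.INTER_CUBIC))
"
```

```text
(no output)
```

View pics/scene7z.png

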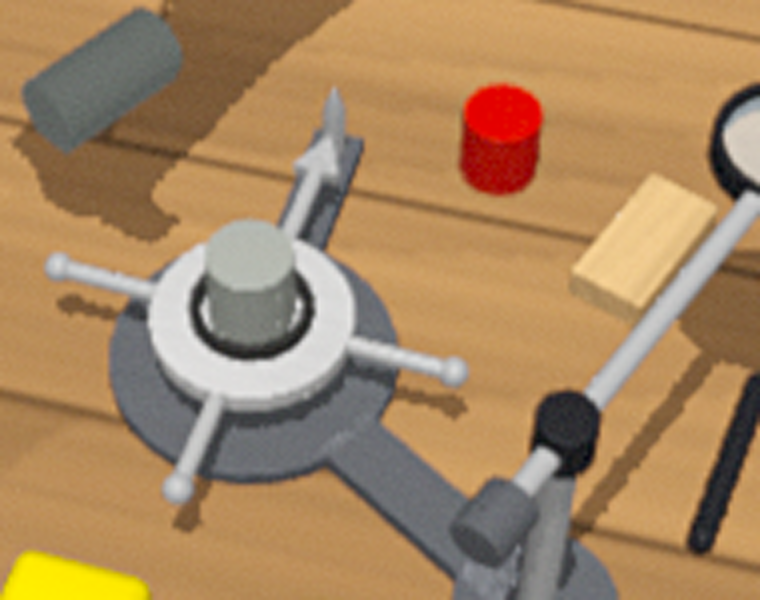

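View pics/top7z.png

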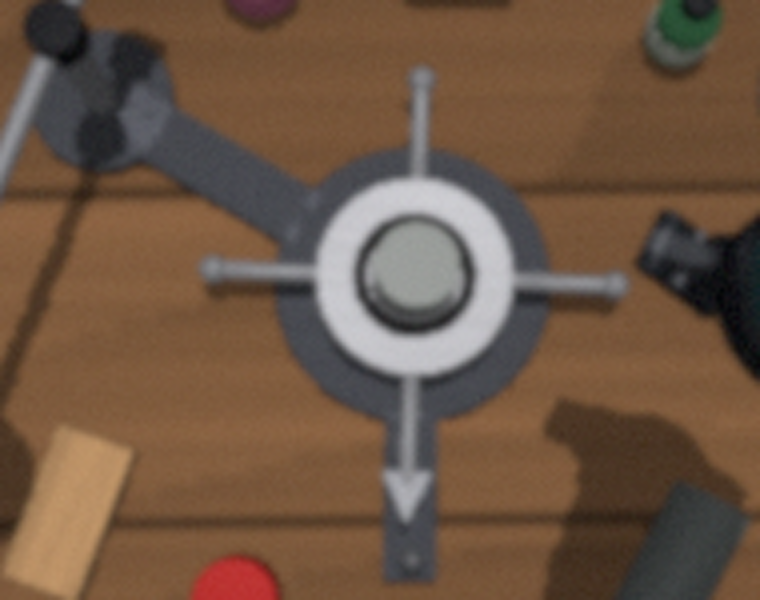

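```bash
python3 -c "
from fit import *
a=dict(tip=(406,525),b2=(421,76),b3=(212,267),b1=(619,286))
b=dict(tip=(323,136),b2=(177,490),b3=(455,371),b1=(57,266))
A=[('top',k,uv(*v,4,[230,140])) for k,v in a.items()]; B=[('scene',k,uv(*v,4,[250,140])) for k,v in b.items()]
fitq(A,0);fitq(B,0);fitq(A+B,0)
st=[('top','post',uv(413,560,4,[230,140])),('scene','post',uv(334,88,4,[250,140])),('top','top',uv(414,270,4,[230,140])),('scene','top',uv(250,255,4,[250,140])),('top','col',uv(56,30,4,[230,140])),('scene','col',uv(567,410,4,[250,140]))]
p,r=fit(A+B+st,[*P0[:3],0,-1.4]); print(p,r.round(2))
p,r=fit(A+st[:3:2],[*P0[:3],0,-1.4]); print(p,r.round(2))
p,r=fit(A+B+st[:4],[*P0[:3],0,-1.4]); print(p,r.round(2))
for k in('b1','b2','b3'): pass
"
```

```text
q [-0.02443016] [-1.399745]
[[-0.43  0.02]
 [-0.19  1.88]
 [ 0.03  1.28]
 [-1.28  0.48]]
q [-0.01342433] [-0.76915759]
[[ 0.92  1.16]
 [ 0.66 -0.14]
 [-0.44 -0.12]
 [ 0.22  0.91]]
q [-0.01968728] [-1.12799794]
[[-0.14  0.03]
 [-0.43  1.87]
 [ 0.02  1.51]
 [-1.28  0.24]
 [ 1.27  1.25]
 [ 0.33 -0.23]
 [-0.53  0.14]
 [ 0.34  0.67]]
[ 5.52895552e-01 -1.78865098e-04 -2.20134174e-02 -2.26150963e-02
 -1.40000000e+00] [[ 0.18  0.02]
 [-0.13  1.87]
 [ 0.32  1.51]
 [-0.97  0.23]
 [ 0.98  1.19]
 [ 0.01 -0.3 ]
 [-0.84  0.07]
 [ 0.05  0.62]
 [ 0.03  0.99]
 [-0.56  0.6 ]
 [ 0.87 -0.66]
 [-0.69 -0.37]
 [-1.23 -0.29]
 [ 0.05  1.06]]
[ 5.54354578e-01 -2.05395500e-05 -2.12736141e-02 -2.99565063e-02
 -1.40000000e+00] [[-0.31 -0.67]
 [ 0.11  1.25]
 [ 0.27  0.54]
 [-1.07 -0.09]
 [-0.    0.3 ]
 [ 0.79 -1.35]]
[ 5.53274801e-01  7.68883360e-05 -2.36576664e-02 -2.12716121e-02
 -1.40000000e+00] [[ 0.04 -0.15]
 [-0.23  1.7 ]
 [ 0.21  1.33]
 [-1.09  0.07]
 [ 1.06  1.33]
 [ 0.06 -0.12]
 [-0.77  0.25]
 [ 0.1   0.76]
 [-0.21  0.81]
 [-0.39  0.76]
 [ 0.75 -0.84]
 [-0.62 -0.21]]
```

>>> {"fn": "carry_out", "kwargs": {
  "rows": [0,0,0,0,8.5,0,0,0,0,8.5,0,0,0,0,8.5,0,0,0,0,8.5,0,0,0,0,8.5]
}}

```text
time: 7.5
position: [0.5103, -0.1361, 0.262]
eef_rot: [0.986, 0.166, 0.016, 0.012]
contact_force: [0.4, 0.4, 0.0]
opening: 0.0004
```

```bash
python3 -c "
from fit import *
delta([.638,-.04,.21])
"
```

```text
t 7.5 pos [ 0.5103 -0.1361  0.262 ] F [0.4 0.4 0. ] toolx [0.944 0.329 0.028]
d cm [15.07 -5.03  5.49]
```

>>> {"fn": "carry_out", "kwargs": {
  "rows": [0,4,-1.3,1.2,0,0,4,-1.3,1.2,0,0,4,-1.3,1.2,0,0,3,-1.1,1.2,0,0,0,0,0,0]
}}

```text
time: 8.0
position: [0.6462, -0.0396, 0.216]
eef_rot: [0.987, 0.157, 0.019, 0.012]
contact_force: [-1.3, -1.0, 0.5]
opening: 0.0002
```

```bash
python3 -c "
from fit import *
delta([.638,-.04,.034])
"
```

```text
t 8.0 pos [ 0.6462 -0.0396  0.216 ] F [-1.3 -1.   0.5] toolx [0.95  0.311 0.034]
d cm [-1.41 -0.76 18.14]
```

>>> {"fn": "carry_out", "kwargs": {
  "rows": [0,-0.4,-0.1,4.5,0,0,-0.4,-0.1,4.5,0,0,-0.3,-0.1,4.5,0,0,-0.3,-0.1,2,0,0,0,0,0,0]
}}

```text
time: 8.5
position: [0.6428, -0.0439, 0.0583]
eef_rot: [0.988, 0.153, 0.023, 0.013]
contact_force: [-1.3, -0.4, -0.2]
opening: 0.0004
```

```bash
python3 -c "
from fit import *
delta([.638,-.042,.034])
"
```

```text
t 8.5 pos [ 0.6428 -0.0439  0.0583] F [-1.3 -0.4 -0.2] toolx [0.952 0.303 0.041]
d cm [-0.5  -0.41  2.4 ]
```

>>> {"fn": "carry_out", "kwargs": {
  "rows": [0,-0.5,0,2.4,0,0,0,0,0,0]
}}

```text
time: 8.7
position: [0.6398, -0.0468, 0.0353]
eef_rot: [0.988, 0.152, 0.023, 0.013]
contact_force: [-0.8, 0.7, -0.7]
opening: -0.0
```

```bash
python3 -c "
from fit import *
delta([.6403,-.0230,.034])
print(R.from_quat(manip.sense()['eef_rot']).as_matrix().round(3))
"
```

```text
t 8.7 pos [ 0.6398 -0.0468  0.0353] F [-0.8  0.7 -0.7] toolx [0.953 0.3   0.042]
d cm [ 0.76 -2.26  0.08]
[[ 0.953  0.299  0.05 ]
 [ 0.3   -0.954 -0.019]
 [ 0.042  0.033 -0.999]]
```

>>> {"fn": "carry_out", "kwargs": {
  "rows": [0,0.3,-0.9,0.1,0,0,0.3,-0.9,0.1,0,0,0.1,-0.3,0,0,0,0,0,0,0]
}}

```text
time: 9.1
position: [0.6464, -0.0235, 0.0405]
eef_rot: [0.988, 0.151, 0.029, 0.015]
contact_force: [0.7, 1.3, 0.8]
opening: 0.0
```

```bash
python3 -c "
from fit import *
delta([.6408,-.0194,.034])
p,d=manip.get_image('scene'); o=(250,140);cv2.imwrite('pics/scene8.png',p)
cv2.imwrite('pics/scene8z.png',cv2.resize(p[o[1]:o[1]+150,o[0]:o[0]+190],None,fx=4,fy=4,interpolation=cv2.INTER_CUBIC))
"
```

```text
t 9.1 pos [ 0.6464 -0.0235  0.0405] F [0.7 1.3 0.8] toolx [0.953 0.299 0.053]
d cm [-0.45 -0.58  0.6 ]
```

View pics/scene8z.png

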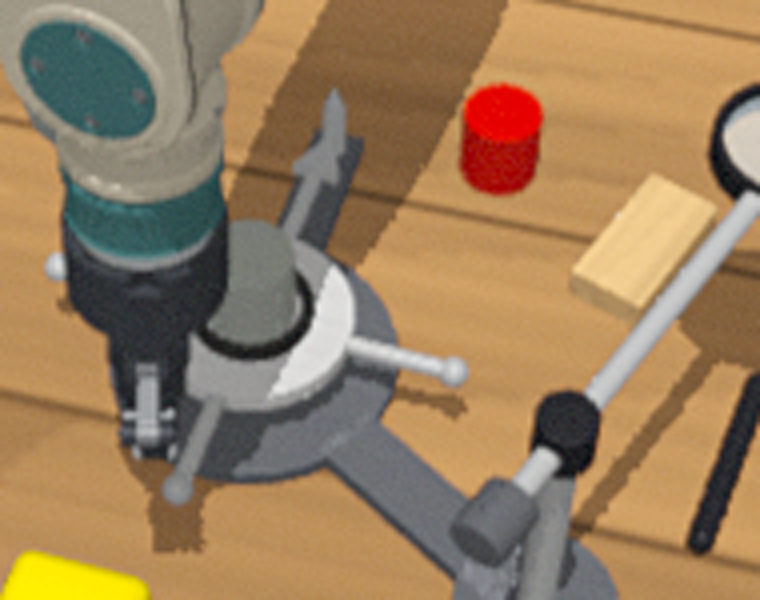

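>>> {"fn": "carry_out", "kwargs": {
  "rows": [0,-0.5,0,0.9,0,0,0,0,0,0]
}}

```text
time: 9.35
position: [0.643, -0.0253, 0.0319]
eef_rot: [0.988, 0.151, 0.03, 0.015]
contact_force: [-1.0, 0.6, 0.9]
opening: 0.0001
```

```bash
cat >> fit.py <<'E'
def b3shift(img,ref="pics/scene7.png",k="b3",q0=-.0197):
    # subpixel search for ball patch
    a=cv2.imread(ref); c=proj("scene",model([*P0[:3],q0,P0[4]])[k]); x,y=int(round(c[0])),int(round(c[1])); w=7
    f=8
    A=cv2.resize(a[y-w:y+w+1,x-w:x+w+1],None,fx=f,fy=f,interpolation=cv2.INTER_CUBIC)
    B=cv2.resize(img[y-w-6:y+w+7,x-w-6:x+w+7],None,fx=f,fy=f,interpolation=cv2.INTER_CUBIC)
    r=cv2.matchTemplate(B,A,cv2.TM_CCOEFF_NORMED); _,m,_,l=cv2.minMaxLoc(r)
    d=np.array(l)/f-6; J=(proj("scene",model([*P0[:3],q0+.01,P0[4]])[k])-c)/.01
    print("shift px",d,"score",round(m,3),"dq",round(float(d@J/(J@J)),4))
E
python3 -c "
from fit import *
delta([.6408,-.0194,.034])
b3shift(manip.get_image('scene')[0])
"
```

```text
t 9.35 pos [ 0.643  -0.0253  0.0319] F [-1.   0.6  0.9] toolx [0.953 0.299 0.055]
d cm [-0.02 -0.62 -0.24]
shift px [0. 0.] score 0.998 dq 0.0
```

>>> {"fn": "carry_out", "kwargs": {
  "rows": [0,0.1,-0.4,0,0,0,0,0,0,0]
}}

```text
time: 9.6
position: [0.6438, -0.0216, 0.0324]
eef_rot: [0.988, 0.151, 0.031, 0.015]
contact_force: [-0.3, 0.4, -0.1]
opening: 0.0005
```

```bash
python3 -c "
from fit import *
delta([.6408,-.0194,.034])
b3shift(manip.get_image('scene')[0])
"
```

```text
t 9.6 pos [ 0.6438 -0.0216  0.0324] F [-0.3  0.4 -0.1] toolx [0.953 0.298 0.057]
d cm [-0.21 -0.29 -0.19]
shift px [ 0.    -0.125] score 0.995 dq 0.0027
```

Just touching. I'll make another push of about 2 mm.

>>> {"fn": "carry_out", "kwargs": {
  "rows": [0,0,-0.2,0,0,0,0,0,0,0]
}}

```text
time: 9.85
position: [0.6437, -0.0201, 0.0325]
eef_rot: [0.988, 0.15, 0.031, 0.016]
contact_force: [-0.2, 0.3, -0.3]
opening: -0.0001
```

```bash
python3 -c "
from fit import *
delta([.6408,-.0194,.034])
b3shift(manip.get_image('scene')[0])
"
```

```text
t 9.85 pos [ 0.6437 -0.0201  0.0325] F [-0.2  0.3 -0.3] toolx [0.953 0.298 0.057]
d cm [-0.24 -0.14 -0.17]
shift px [ 0.25  -0.625] score 0.987 dq 0.0153
```

>>> {"fn": "carry_out", "kwargs": {
  "rows": [0,0,-0.1,0,0,0,0,0,0,0]
}}

```text
time: 10.1
position: [0.6436, -0.0193, 0.0325]
eef_rot: [0.988, 0.15, 0.032, 0.016]
contact_force: [1.2, 0.4, -0.5]
opening: 0.0006
```

```bash
python3 -c "
from fit import *
delta([.6408,-.0194,.034])
b3shift(manip.get_image('scene')[0])
"
```

```text
t 10.1 pos [ 0.6436 -0.0193  0.0325] F [ 1.2  0.4 -0.5] toolx [0.953 0.298 0.057]
d cm [-0.26 -0.07 -0.17]
shift px [ 0.375 -0.875] score 0.989 dq 0.0217
```

>>> {"fn": "carry_out", "kwargs": {
  "rows": [0,-0.3,1.6,0,0,0,0,0.1,-4.5,0,0,0,0,-4.5,0,0,0,0,-4.5,0,0,0,0,-4.5,0]
}}

```text
time: 10.65
position: [0.627, -0.0361, 0.2076]
eef_rot: [0.988, 0.15, 0.021, 0.013]
contact_force: [-0.0, -0.6, 0.0]
opening: 0.0002
```

>>> {"fn": "carry_out", "kwargs": {
  "rows": [0,-3,0,-3,-8.5,0,-3,0,-2,-8.5,0,-3,0,-1,-8.5,0,0,0,0,-8.5,0,0,0,0,-8.5]
}}

```text
time: 11.15
position: [0.5464, -0.0812, 0.2789]
eef_rot: [0.864, 0.502, 0.022, 0.028]
contact_force: [0.0, -0.1, -0.5]
opening: -0.0
```

>>> {"fn": "carry_out", "kwargs": {
  "rows": [0,0,0,0,-8.5,0,0,0,0,-8.5,0,0,0,0,-8.5,0,0,0,0,-8.5,0,0,0,0,-8.5]
}}

```text
time: 11.65
position: [0.5452, -0.0866, 0.2805]
eef_rot: [0.62, 0.784, 0.01, 0.035]
contact_force: [0.2, 0.1, -0.3]
opening: 0.0005
```

```bash
python3 -c "
from fit import *
delta([.566,.266,.26])
o=(250,140)
p,d=manip.get_image('scene');cv2.imwrite('pics/scene9.png',p); b3shift(p)
q,d=manip.get_image('top');cv2.imwrite('pics/top9.png',q)
cv2.imwrite('pics/top9z.png',cv2.resize(q[140:290,230:420],None,fx=4,fy=4,interpolation=cv2.INTER_CUBIC))
cv2.imwrite('pics/scene9z.png',cv2.resize(p[o[1]:o[1]+150,o[0]:o[0]+190],None,fx=4,fy=4,interpolation=cv2.INTER_CUBIC))
"
```

```text
t 11.65 pos [ 0.5452 -0.0866  0.2805] F [ 0.2  0.1 -0.3] toolx [-0.23   0.972 -0.042]
d cm [33.89 10.09  1.23]
shift px [ 0.375 -0.875] score 0.989 dq 0.0217
```

View pics/scene9z.png

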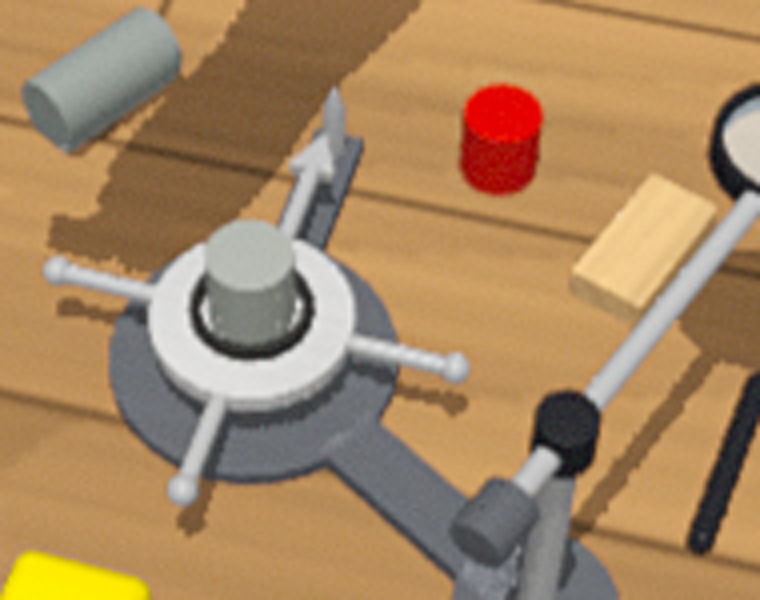

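View pics/top9z.png

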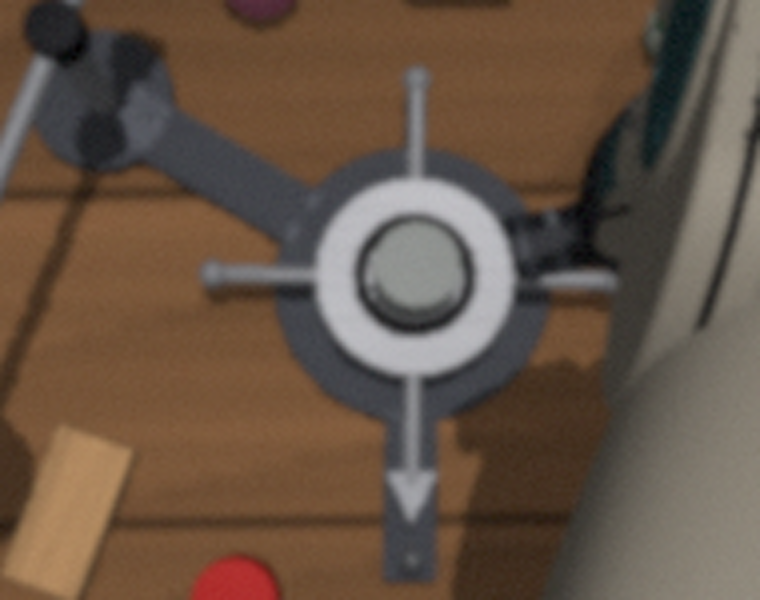

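The arrow now sits centred over the stand's bar, with its tip at (411,525) and the post at (411,560). On to the magnifier.

>>> {"fn": "carry_out", "kwargs": {
  "rows": [0,4.3,1.3,0.1,0,0,4.3,1.3,0.1,0,0,4.3,1.3,0.1,0,0,4.3,1.3,0.1,0,0,4.3,1.3,0.1,0]
}}

```text
time: 12.25
position: [0.5656, 0.1349, 0.2709]
eef_rot: [0.635, 0.771, 0.01, 0.037]
contact_force: [0.1, -0.2, 0.4]
opening: -0.0002
```

```bash
python3 -c "
from fit import *
delta([.566,.266,.26])
print(manip.sense()['joints'].round(2))"
```

```text
t 12.25 pos [0.5656 0.1349 0.2709] F [ 0.1 -0.2  0.4] toolx [-0.19   0.981 -0.044]
d cm [12.89  2.49  0.69]
[ 0.14  0.14 -0.12  1.25 -0.04 -0.05]
```

>>> {"fn": "carry_out", "kwargs": {
  "rows": [0,4.3,0.7,0,0,0,4.3,0.7,0,0,0,4.0,0.7,0,0,0,0,0,0,0]
}}

```text
time: 12.65
position: [0.5631, 0.2708, 0.266]
eef_rot: [0.639, 0.768, 0.011, 0.037]
contact_force: [0.6, -0.8, -0.3]
opening: -0.0001
```

```bash
python3 -c "
from fit import *
delta([.574,.266,.149])
print(manip.sense()['joints'].round(2))"
```

```text
t 12.65 pos [0.5631 0.2708 0.266 ] F [ 0.6 -0.8 -0.3] toolx [-0.179  0.983 -0.041]
d cm [-0.19  0.23 11.76]
[ 0.37  0.23 -0.02  1.27 -0.05  0.19]
```

>>> {"fn": "carry_out", "kwargs": {
  "rows": [0,0,0.1,4,0,0,0,0.1,4,0,0,0,0,2.5,0,0,0,0,0,0]
}}

```text
time: 13.05
position: [0.5754, 0.2673, 0.1608]
eef_rot: [0.643, 0.764, 0.013, 0.038]
contact_force: [-0.5, -0.9, 0.6]
opening: -0.0002
```

```bash
python3 -c "
from fit import *
delta([.574,.266,.149])
p,d=manip.get_image('scene');cv2.imwrite('pics/s10.png',cv2.resize(p[80:320,300:540],None,fx=2.5,fy=2.5)); b3shift(p)"
```

```text
t 13.05 pos [0.5754 0.2673 0.1608] F [-0.5 -0.9  0.6] toolx [-0.169  0.985 -0.042]
d cm [-0.05 -0.24  1.17]
shift px [ 0.25 -1.  ] score 0.989 dq 0.0235
```

View pics/s10.png

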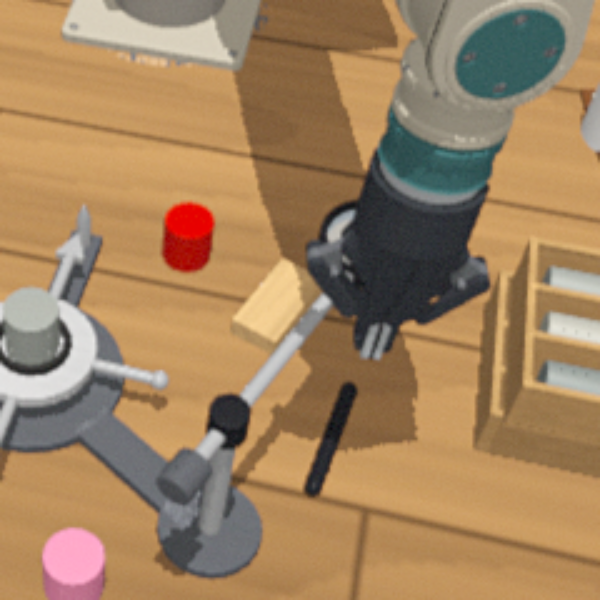

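>>> {"fn": "carry_out", "kwargs": {
  "rows": [0,0,-0.2,1.2,0,0,0,0,0,0]
}}

```text
time: 13.3
position: [0.5773, 0.2662, 0.153]
eef_rot: [0.645, 0.763, 0.016, 0.04]
contact_force: [-0.5, -0.7, 0.4]
opening: -0.0005
```

```bash
python3 -c "
from fit import *
arc([.6624,.1798],.112,range(141,220,6),.149)"
```

```text
t 13.3 [0.5773 0.2662 0.153 ] r 0.1213 brg 134.6 F [-0.5 -0.7  0.4]
141 [-1.52 -0.49  0.42]
147 [-0.82 -0.84 -0.03]
153 [-0.9  -0.75 -0.02]
159 [-0.98 -0.65 -0.01]
165 [-1.04 -0.54  0.  ]
171 [-1.09 -0.43  0.01]
177 [-1.13 -0.32  0.02]
183 [-1.16 -0.2   0.03]
189 [-1.17 -0.08  0.04]
195 [-1.17  0.05  0.05]
201 [-1.16  0.17  0.06]
207 [-1.13  0.29  0.07]
213 [-1.1   0.4   0.08]
219 [-1.05  0.52  0.08]
```

>>> {"fn": "carry_out", "kwargs": {
  "rows": [0,-1.5,-0.5,0.5,0,0,-0.8,-0.8,0.2,0,0,-0.9,-0.7,0.1,0,0,-1.0,-0.6,0.1,0,0,0,0,0.1,0]
}}

```text
time: 13.8
position: [0.562, 0.2171, 0.1477]
eef_rot: [0.645, 0.763, 0.021, 0.043]
contact_force: [-0.5, -0.4, 0.2]
opening: -0.0002
```

```bash
python3 -c "
from fit import *
arc([.6624,.1798],.112,range(159,220,6),.149)
p,d=manip.get_image('scene');cv2.imwrite('pics/s11.png',cv2.resize(p[80:320,300:540],None,fx=2.5,fy=2.5)); b3shift(p)"
```

```text
t 13.8 [0.562  0.2171 0.1477] r 0.1071 brg 159.6 F [-0.5 -0.4  0.2]
159 [ 0.35 -0.35 -0.18]
165 [-1.04 -0.54 -0.01]
171 [-1.09 -0.43  0.  ]
177 [-1.13 -0.32  0.02]
183 [-1.16 -0.2   0.03]
189 [-1.17 -0.07  0.04]
195 [-1.17  0.05  0.05]
201 [-1.16  0.17  0.06]
207 [-1.13  0.29  0.07]
213 [-1.1   0.41  0.08]
219 [-1.05  0.52  0.09]
shift px [ 0.375 -0.875] score 0.989 dq 0.0217
```

View pics/s11.png

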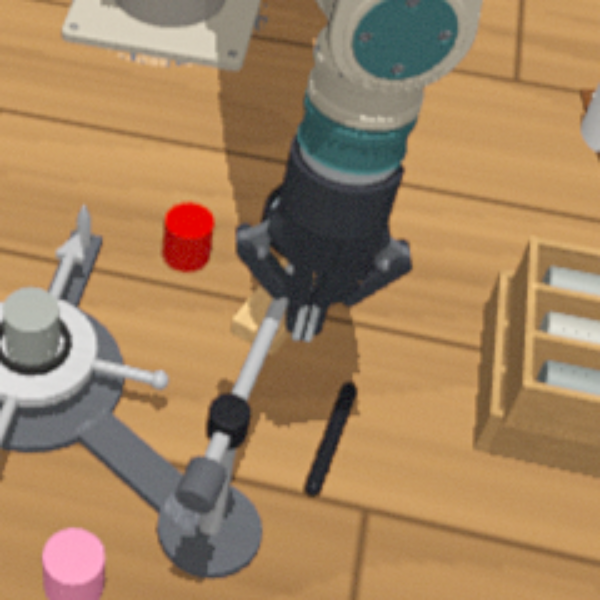

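>>> {"fn": "carry_out", "kwargs": {
  "rows": [0,-0.8,-0.7,0,0,0,-1.1,-0.5,0.1,0,0,-1.1,-0.4,0.1,0,0,-1.1,-0.2,0.1,0,0,0,0,0,0]
}}

```text
time: 14.35
position: [0.5512, 0.1715, 0.1448]
eef_rot: [0.645, 0.763, 0.022, 0.043]
contact_force: [-0.3, 0.2, -0.4]
opening: 0.0005
```

```bash
python3 -c "
from fit import *
arc([.6624,.1798],.112,range(189,225,6),.149)
p,d=manip.get_image('scene');cv2.imwrite('pics/s12.png',cv2.resize(p[80:320,250:490],None,fx=2.5,fy=2.5)); b3shift(p)"
```

```text
t 14.35 [0.5512 0.1715 0.1448] r 0.1116 brg 184.3 F [-0.3  0.2 -0.4]
189 [-0.93 -0.06 -0.4 ]
195 [-1.17  0.05  0.05]
201 [-1.16  0.17  0.06]
207 [-1.13  0.29  0.07]
213 [-1.1   0.4   0.08]
219 [-1.05  0.52  0.09]
shift px [ 0.    -0.875] score 0.881 dq 0.0189
```

View pics/s12.png

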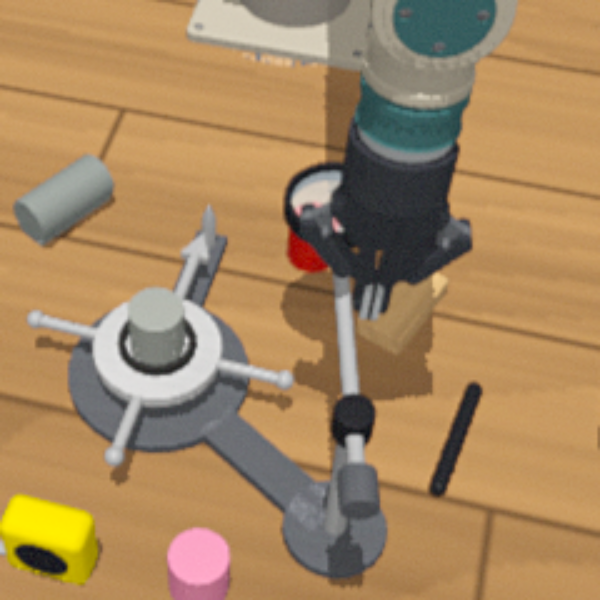

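>>> {"fn": "carry_out", "kwargs": {
  "rows": [0,-0.9,0,-0.2,0,0,-1.2,0,0,0,0,-1.2,0.2,0,0,0,-1.1,0.3,0.1,0,0,0,0,0,0]
}}

```text
time: 14.9
position: [0.5638, 0.1264, 0.1471]
eef_rot: [0.644, 0.763, 0.022, 0.042]
contact_force: [0.3, -0.5, 0.2]
opening: -0.0005
```

```bash
python3 -c "
from fit import *
arc([.6624,.1798],.112,range(213,231,3),.149)
p,d=manip.get_image('scene');cv2.imwrite('pics/s13.png',cv2.resize(p[80:320,250:490],None,fx=2.5,fy=2.5)); b3shift(p)"
```

```text
t 14.9 [0.5638 0.1264 0.1471] r 0.1121 brg 208.5 F [ 0.3 -0.5  0.2]
213 [-0.83  0.34 -0.13]
216 [-0.53  0.24  0.04]
219 [-0.52  0.27  0.04]
222 [-0.5   0.3   0.04]
225 [-0.49  0.32  0.05]
228 [-0.47  0.35  0.05]
shift px [ 0.625 -0.5  ] score 0.789 dq 0.0154
```

View pics/s13.png

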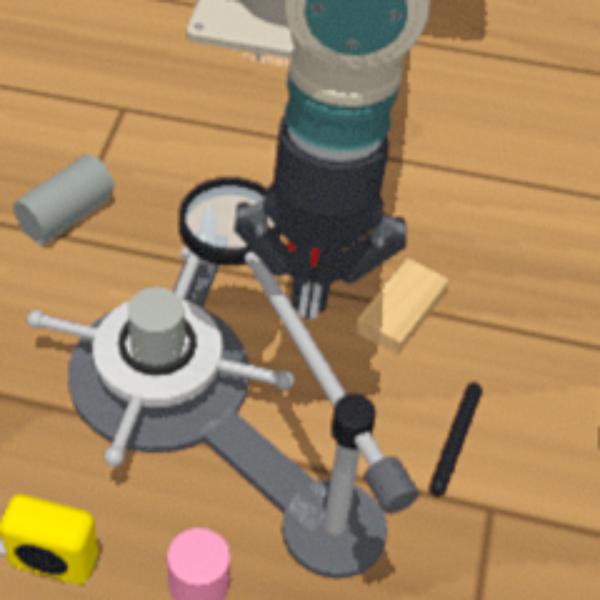

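```bash
cat >> fit.py <<'E'
def fitm(obs,m0):
    f=lambda m:np.concatenate([proj(c,model([*P0[:3],0,m[0]])[k])-uv for c,k,uv in obs])
    r=least_squares(f,[m0]); print("m",r.x,np.degrees(r.x)); print(r.fun.reshape(-1,2).round(2))
E
python3 -c "
from fit import *
fitm([('scene','lens',uv(228,221,2.5,[250,80]))],-.4)
for k in('lens','col'): print(k,(proj('scene',model([*P0[:3],0,0])[k])-[250,80]+.5)*2.5-.5)
c=model(P0)['col']; s=model(P0)['seat']; print(c,s,np.degrees(np.arctan2(*(s-c)[1::-1]))%360)
"
```

```text
m [-0.34058437] [-19.51404668]
[[0.03 0.09]]
lens [152.96465439 258.15052364]
col [354.65678359 409.45502482]
[0.66242111 0.17981051 0.176     ] [5.52886236e-01 5.03203465e-04 7.20000000e-02] 238.58016265180134
```

>>> {"fn": "carry_out", "kwargs": {
  "rows": [0,-0.8,0.3,-0.1,0,0,-0.5,0.2,0,0,0,-0.5,0.3,0,0,0,-0.5,0.3,0.1,0,0,0,0,0,0]
}}

```text
time: 15.45
position: [0.5786, 0.1049, 0.1484]
eef_rot: [0.644, 0.764, 0.022, 0.04]
contact_force: [0.3, -0.4, 0.7]
opening: -0.0
```

```bash
python3 -c "
from fit import *
arc([.6624,.1798],.112,range(224,231,1),.149)
p,d=manip.get_image('scene');cv2.imwrite('pics/s14.png',cv2.resize(p[140:290,270:460],None,fx=4,fy=4,interpolation=cv2.INTER_CUBIC))
p,d=manip.get_image('top');cv2.imwrite('pics/t14.png',cv2.resize(p[140:290,230:420],None,fx=4,fy=4,interpolation=cv2.INTER_CUBIC))
"
```

```text
t 15.45 [0.5786 0.1049 0.1484] r 0.1124 brg 221.8 F [ 0.3 -0.4  0.7]
224 [-0.34  0.28 -0.02]
225 [-0.16  0.11  0.01]
226 [-0.16  0.11  0.02]
227 [-0.16  0.12  0.02]
228 [-0.15  0.12  0.02]
229 [-0.15  0.12  0.02]
230 [-0.15  0.12  0.02]
```

View pics/s14.png

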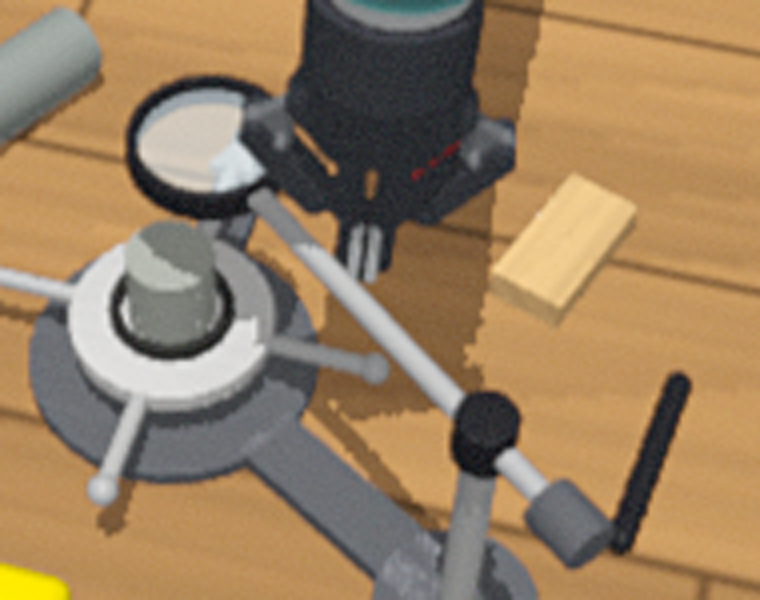

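View pics/t14.png

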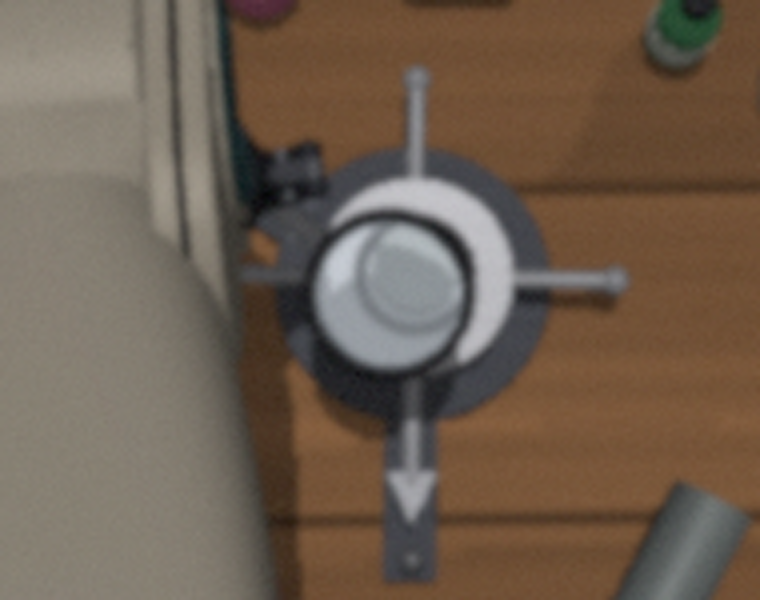

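```bash
python3 -c "
from fit import *
fitm([('top','lens',uv(392,293.5,4,[230,140]))],-.1)
fitm([('scene','lens',uv(203,147,4,[270,140]))],-.1)
m=model([*P0[:3],0,0])
print((proj('top',m['lens'])-[230,140]+.5)*4-.5)
w=atz('top',*uv(392,293.5,4,[230,140]),.16); print(w, w-m['seat'])
"
```

```text
m [-0.1188184] [-6.80779276]
[[-0.17 -0.13]]
m [-0.1177411] [-6.74606795]
[[0.3  0.54]]
[419.90844326 251.12110483]
[0.53221631 0.01451726 0.16      ] [-0.02066993  0.01401406  0.088     ]
```

>>> {"fn": "carry_out", "kwargs": {
  "rows": [0,-0.3,0.3,0,0,0,-0.2,0.1,0,0,0,-0.2,0.1,0,0,0,-0.2,0.1,0,0,0,0,0,0,0]
}}

```text
time: 16.05
position: [0.5849, 0.0977, 0.1486]
eef_rot: [0.643, 0.764, 0.022, 0.039]
contact_force: [0.3, 0.9, -0.8]
opening: -0.0001
```

```bash
python3 -c "
from fit import *
arc([.6624,.1798],.112,range(227,231,1),.149)
p,d=manip.get_image('scene');cv2.imwrite('pics/s15.png',cv2.resize(p[140:290,270:460],None,fx=4,fy=4,interpolation=cv2.INTER_CUBIC))
p,d=manip.get_image('top');cv2.imwrite('pics/t15.png',cv2.resize(p[140:290,230:420],None,fx=4,fy=4,interpolation=cv2.INTER_CUBIC))
"
```

```text
t 16.05 [0.5849 0.0977 0.1486] r 0.1129 brg 226.7 F [ 0.3  0.9 -0.8]
227 [ 0.    0.12 -0.03]
228 [-0.15  0.12  0.01]
229 [-0.15  0.12  0.02]
230 [-0.15  0.12  0.02]
```

View pics/s15.png

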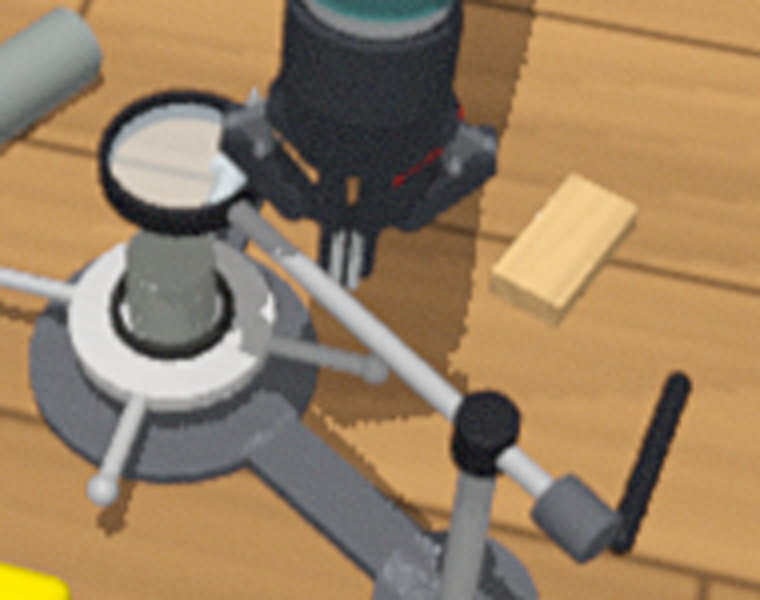

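View pics/t15.png

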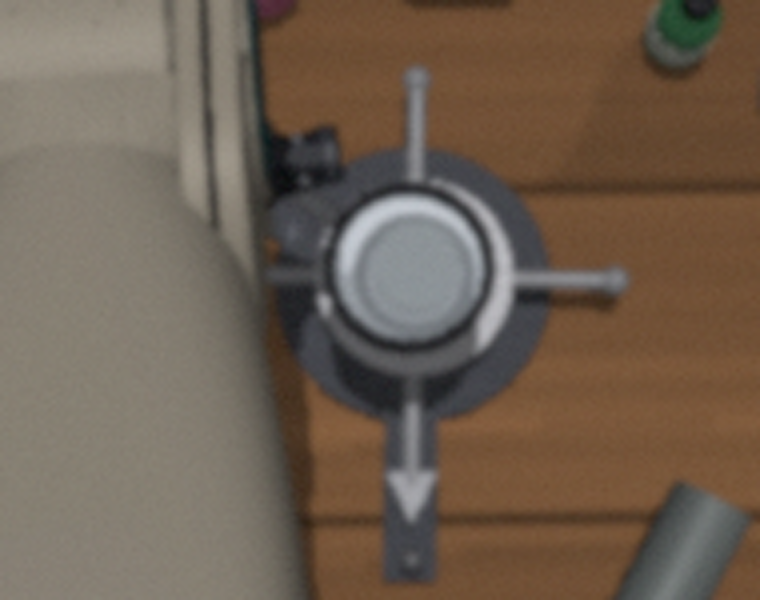

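```bash
python3 -c "
from fit import *
fitm([('top','lens',uv(411,266.5,4,[230,140]))],-.1)
fitm([('scene','lens',uv(179,163,4,[270,140]))],-.1)
c=atz('top',*uv(414,270,4,[230,140]),.097); print('sample top',c)
print('lens',atz('top',*uv(411,266.5,4,[230,140]),.16))
"
```

```text
m [-0.04168723] [-2.3885024]
[[-0.13 -0.09]]
m [-0.04445533] [-2.54710291]
[[0.12 0.19]]
sample top [0.55151918 0.00167452 0.097     ]
lens [0.54540162 0.00506704 0.16      ]
```

>>> {"fn": "carry_out", "kwargs": {
  "rows": [0,-0.2,0.1,0,0,0,-0.2,0.2,0,0,0,0,0,0,0]
}}

```text
time: 16.45
position: [0.5883, 0.0942, 0.149]
eef_rot: [0.643, 0.765, 0.021, 0.039]
contact_force: [-1.3, 0.2, -0.5]
opening: -0.0001
```

```bash
python3 -c "
from fit import *
arc([.6624,.1798],.112,range(227,231,1),.149)
p,d=manip.get_image('scene');cv2.imwrite('pics/s16.png',cv2.resize(p[140:290,270:460],None,fx=4,fy=4,interpolation=cv2.INTER_CUBIC))
p,d=manip.get_image('top');cv2.imwrite('pics/t16.png',cv2.resize(p[140:290,230:420],None,fx=4,fy=4,interpolation=cv2.INTER_CUBIC))
"
```

```text
t 16.45 [0.5883 0.0942 0.149 ] r 0.1132 brg 229.1 F [-1.3  0.2 -0.5]
227 [ 0.41 -0.16 -0.03]
228 [-0.15  0.12  0.01]
229 [-0.15  0.12  0.02]
230 [-0.15  0.12  0.02]
```

View pics/s16.png

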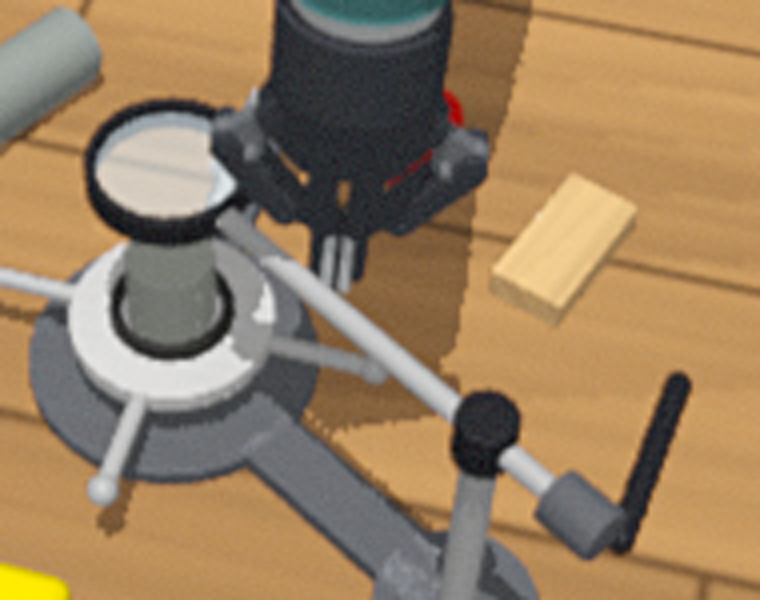

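View pics/t16.png

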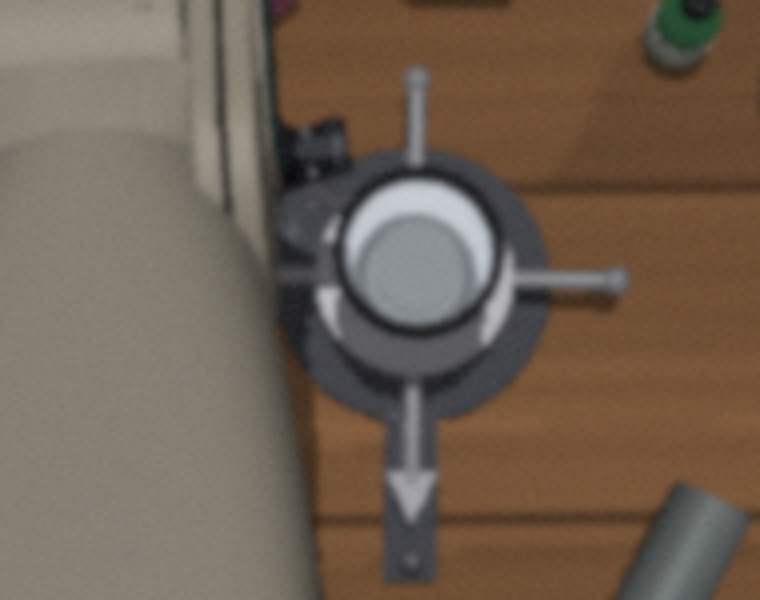

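```bash
python3 -c "
from fit import *
fitm([('top','lens',uv(420,250,4,[230,140]))],0)
fitm([('scene','lens',uv(165,171,4,[270,140]))],0)
print('lens',atz('top',*uv(420,250,4,[230,140]),.16))
"
```

```text
m [0.00237595] [0.13613191]
[[0.11 0.06]]
m [-0.00332201] [-0.19033705]
[[0.28 0.4 ]]
lens [5.53500489e-01 5.50054074e-04 1.60000000e-01]
```

>>> {"fn": "carry_out", "kwargs": {
  "rows": [0,1.5,-0.8,0,0,0,1,0,0,0,0,0,0,-3,0,0,0,0,-4,0,0,0,0,-4,0]
}}

```text
time: 17.05
position: [0.5594, 0.1225, 0.2519]
eef_rot: [0.643, 0.765, 0.015, 0.034]
contact_force: [0.8, -0.5, -0.1]
opening: -0.0002
```

>>> {"fn": "carry_out", "kwargs": {
  "rows": [0,3,-3,-1,0,0,3.5,-3,0,0,0,3.5,-3,0,0,0,3.5,-3,0,0,0,3.5,-3,0,0]
}}

```text
time: 17.55
position: [0.3859, 0.2706, 0.2551]
eef_rot: [0.645, 0.763, 0.025, 0.042]
contact_force: [0.6, 0.9, 0.7]
opening: 0.0003
```

>>> {"fn": "carry_out", "kwargs": {
  "rows": [0,3.5,-2,0,0,0,3.5,-2,0,0,0,0,0,0,0]
}}

```text
time: 17.85
position: [0.3264, 0.3384, 0.2493]
eef_rot: [0.642, 0.765, 0.027, 0.041]
contact_force: [0.8, -0.3, 0.2]
opening: 0.0002
```

```bash
python3 -c "
from fit import *
p,d=manip.get_image('scene');cv2.imwrite('pics/s17.png',p);b3shift(p)
cv2.imwrite('pics/s17z.png',cv2.resize(p[140:290,270:460],None,fx=4,fy=4,interpolation=cv2.INTER_CUBIC))
p,d=manip.get_image('top');cv2.imwrite('pics/t17.png',p);cv2.imwrite('pics/t17z.png',cv2.resize(p[140:290,230:420],None,fx=4,fy=4,interpolation=cv2.INTER_CUBIC))
"
```

```text
shift px [-0.625 -0.875] score 0.693 dq 0.0144
```

View pics/s17z.png

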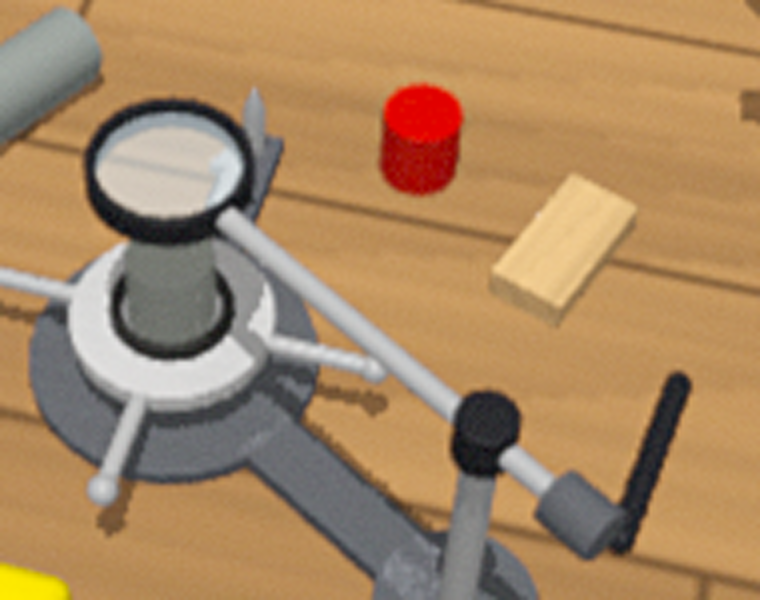

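View pics/t17z.png

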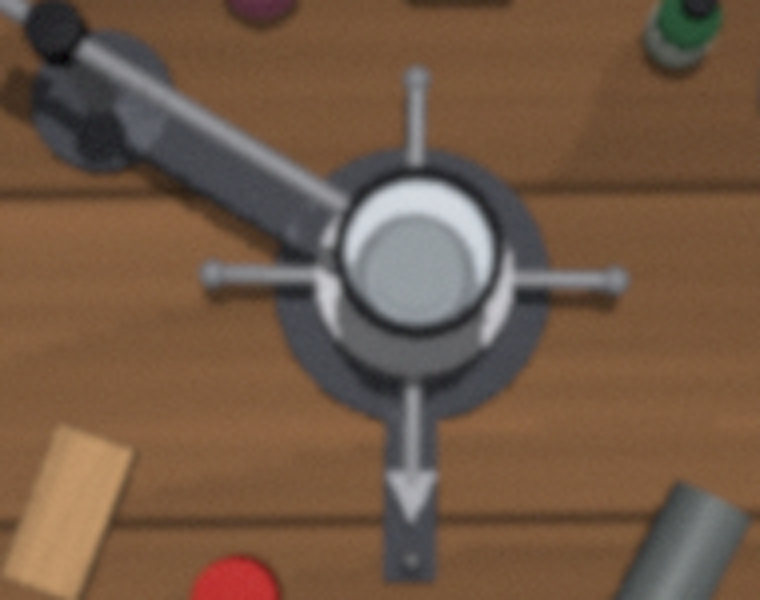

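View pics/t17.png

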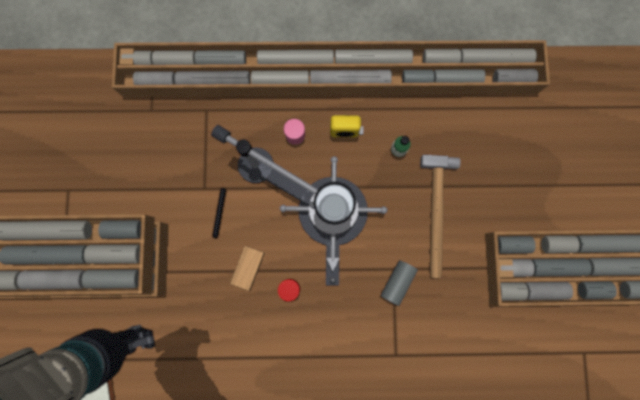

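The final views show the lens centred at (420,250) in the crop, where I predicted it for swing 0. The arrow tip is at (411,525), in line with the post, and the bystanders are where they were. I'll hand in now.

```bash
python3 -c "
from fit import *
A=[('top',k,uv(*v,4,[230,140])) for k,v in dict(tip=(411,525),b2=(416,76),b3=(212,273),b1=(617,280)).items()]
fitq(A,0)
s=manip.sense(); print(s['time'],s['qvel'].round(3))
print(manip.job_done())"
```

```text
q [-0.00015961] [-0.00914524]
[[-0.18  0.06]
 [-0.14  1.85]
 [-0.02  0.99]
 [-0.77  0.77]]
17.95 [-0.048  0.004  0.007  0.    -0.006 -0.007]
the job is handed in; nothing more can be done
None
```

The core sample is set up for viewing and the job is handed in, at 17.95 s on the robot's clock. The interface reports no verdict.

- **Turntable:** I pushed a plain spoke with the shut fingers, about 112° counter-clockwise. After lifting clear it measured about 1.2° short, so I went back and nudged it. The last top view fits 0.0° from the index post, give or take about 0.5°.
- **Magnifier:** I then pushed the bar counter-clockwise at about 112 mm from the column, keeping off the lens. The top and scene cameras put the swing at +0.14° and −0.19° while the finger still touched the bar. That places the lens within about 1 mm of the turntable axis, and it looked the same after I backed off.
- **Sample and bystanders:** the sample is still in its seat. By eye, nothing else moved between the first and last top views.
- **Forces:** the readings I saw never went much above 2 N.

**Checks that disagreed:**
- The patch tracker I used on one spoke ball gave a weak match in the last view (score 0.69), about 0.4° lower than before. The magnifier's bar and its shadow had come close to the ball, so I relied on the top-view fit instead.
- The tool tilted by a few degrees over the moves, but this had no visible effect.

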